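# Mount a caddy blank on the tilted indexing head and turn its black line to the pointer

### The job

Mount the wooden caddy blank on the tilted indexing head: put its steel drive cup over the spindle nose, feel for the two drive dogs and let the cup drop right home over them, then turn blank and spindle together until the black line on the blank faces the red pointer. Do not force it, let go of it at the end, and leave the red tin, the bottle and the white cup where they stand.

Things in the scene. Friction and masses are not known exactly. Their poses are not given: they have to be found in the camera images.
- caddy: loose caddy blank, 100 mm tall, about 0.5 kg: a turned light-wood cylinder of 56 mm diameter (34 mm up to its rounded top at 100 mm) fixed on a steel drive cup of 60 mm diameter (the lowest 34 mm). Origin at the middle of the underside, z along the axis to the top, x towards the black line. Stands upright on the table at the start, turned any way
- caddy_line (a point): point on the black line (lacquered, 5 mm wide, up the side of the blank and across half of its top): on the side, 28 mm from the axis, 60 mm above the underside; axes as caddy
- cup_rim (a point): point on the outer edge of the drive cup's underside, below the black line, 30 mm from the axis. The cup is open below: a bore of 32.4 mm diameter, 28 mm deep, and across its rim two slots 14 mm wide and 12 mm deep, one under the black line (here) and one across from it; axes as caddy
- head: green indexing head, fixed on the table: base plate 150 x 130 x 12 mm, two cheeks up to z = 121 mm carrying the tilted housing. Origin at the underside, 10 mm in front of the plate's middle; x away from the side to which the spindle leans, z up
- head_seat (a point): middle of the flat steel spindle face (68 mm across), 122 mm above the table; the cup's underside rests here when home. z: the spindle axis, pointing out, tilted 35 degrees from vertical towards the robot's side; x: from the axis to the red pointer. Does not turn with the spindle
- head_nose (a point): tip of the centring nose, 26 mm out from head_seat along the axis: 30 mm diameter, straight for 17 mm, then a cone. Beside it two drive dogs across from each other, 9 mm wide, 10 mm tall, 18 to 29 mm from the axis. Nose and dogs turn with the spindle (stiff, 0.4 N m); its angle is not reported: left 20 to 70 degrees clockwise, seen from outside, of dogs in line with the pointer. Axes as head_seat
- head_pointer (a point): tip of the fixed red pointer at the edge of the scale ring, 35 mm from the spindle axis, on the far, upper side; axes as head_seat
- lacquer_tin_b: round lacquer tin with a red label, 67 mm diameter, 64 mm tall, loose bystander; origin at the middle of its underside
- oil_bottle: white bottle with a blue cap, 45 mm diameter, 122 mm tall, loose bystander; origin at the middle of its underside
- cup_black_b: small white cup with red lacquer dried inside, 62 mm diameter, 48 mm tall, loose bystander; origin at the middle of its underside
There are look-alikes about, which are no part of the job. Leave any green or purple look-alike of the caddy alone.

How it is judged:
By the outcome, as a careful person would: the job done as asked, in the order asked, and still so for the second after the job is handed in, with the robot touching nothing.
It also fails if it takes over 54 s, if anything falls off the work surface, if the arm or the gripper's body presses on something with over 40 N, if the wrist force passes 120 N, or if a joint passes its speed limit or range.

### The arm

A 6-joint arm with a two-finger parallel gripper is mounted at the origin on a cart in front of the work surface, level with it; the furniture and walls round the work are solid. World frame = base frame: x ahead of the robot, y to its left, z up, the work surface at z = 0. Lengths are in m, angles in rad, forces in N, time in s.
With the tool pointing down it reaches from about 0.325 to 0.775 m from the base axis. Payload 5.5 kg.
Tool frame: the origin (TCP) lies between the finger pads; the fingertips stand 8 mm ahead of it and the grasp point (between the pads) lies 11 mm behind it; y points along the fingers, x is the direction in which the jaws open and shut, and the axes are right-handed (so a half turn about y gives the same grasp; the last joint's range is limited). The gripper opens to 85 mm and grips with 20 to 120 N. Pads are 22 mm wide; open, the fingers measure 114 mm over their backs; the gripper's body (76 mm by 85 mm) begins 54 mm behind the grasp point. The pads swing forward as they close: fully open they stand 13 mm farther back than shut.
Start: joints at [-1.402, 0.091, 1.231, -0, 1.82, -0.057], TCP at [0.134, -0.585, 0.239] pointing down, gripper open.
Joint ranges: [-2.87, 2.87], [-0.86, 2.18], [0.17, 2.46], [-1.51, 4.65], [0.06, 2.69], [-2.65, 2.65]. Speed limits (rad/s): [2.57, 2.57, 3.01, 3.14, 3.14, 3.14].

### API

Orientations are given as a 3x3 rotation matrix whose columns are the frame's x, y, z axes.
In Python, from bench import telemetry, eyes, r gives the robot as it stands.
- The arm moves only by the tool jog_arm, never from a script. Its argument "increments" is a list of rows, each a list of 5 numbers: the shift along the tool's x, y, z in units of 40 mm (1.0 is 40 mm), then the turn about the tool's y in units of 5 degrees (1.0 is 5 degrees), then the finger opening in mm, from 0 to 85.4. In form: [[tx, ty, tz, yaw, claw], ...]. A call has exactly 8 rows; each row is the pose to reach, as a shift and turn from the pose commanded when the call began, along the tool's axes at that moment; what a row does not reach only later rows make up. A row lasts 1/10 s, in which the tool goes at most 50 mm and 8.59 degrees, less where a joint would pass 70% of its speed; a pose out of reach is approached as far as the arm can. A call with a gripper value outside its range is refused whole. The fingers move at their own pace and stop on an object; the grip force is fixed at half the most. Time passes only in rows, so rows that repeat a pose let the fingers close, or fill a call up. It gives the time, the measured TCP pose, the force and the opening at its end, in the units of the state.
- telemetry.observe(): the state, without advancing time (a new reading comes with each control period).
- eyes.camera(name): name is "scene" or "top" or "wrist"; returns a dict with "color" (480x640x3 uint8, blue, green, red), "fx", "fy", "cx", "cy" (pixels), "R" (3x3) and "t" (3): a world point X has camera coordinates R X + t; the wrist camera has in their place "T_tool_cam" (4x4, takes a point from camera to tool coordinates, whose origin is the TCP and whose axes are the tool frame's). Camera axes: x right, y down, z forward; pixel columns grow to the right and rows downward; lengths in m; the calibration is good to about 2 mm. The wrist camera is an equidistant fisheye: a pixel r from the principal point sees the ray r / f radians off the axis. A picture is of the moment at which its call begins: read the wrist's pose just before it. There is no depth.
- r.finish_job(): hands the job in, once; it reports no verdict.
The state is a dict: "clock": time; "joint_positions": joint angles; "qd": joint speeds; "tau": joint torques, N m; "position": TCP position; "ee_rot": TCP orientation; "contact_force": force on the tool from outside, world axes, zero at the start; "wrist_torque": the same for the moment, N m; "width": finger opening in m.
Only numpy, scipy, OpenCV 4.12 (cv2) and the standard library are available. Lean on these libraries where they do the work, as an engineer would, in place of code of your own. Each camera call takes 0.05 s, during which the arm holds its last target.

## Working session

There is one attempt and no reset: what is moved stays moved. The work goes in short steps, Python scripts to look and compute and a tool call to move; the robot and the scene stay as the last step left them, time stands still between calls to the robot, and variables do not carry over. Pictures are saved under pics/ and viewed, and the job is handed in when it is done.

Besides the shell and the picture viewer there is one more tool, called after ">>>" as name(argument=value, ...), one argument or row to a line, values as JSON. jog_arm: Moves the arm, as the interface text tells. Its arguments: {"type":"object","properties":{"increments":{"type":"array"}},"required":["increments"]}

```bash
ls; mkdir -p pics
python3 - <<'E'
from bench import telemetry, eyes, r
import cv2, numpy as np
s=telemetry.observe()
for k,v in s.items(): print(k,np.round(v,4).tolist())
for n in ["scene","top","wrist"]:
    c=eyes.camera(n); cv2.imwrite(f"pics/{n}0.png",c["color"])
    np.savez(f"{n}0.npz",**c)
    print(n,{k:np.round(v,4).tolist() for k,v in c.items() if k!="color"})
E
```

```text
pics
clock 0.0
joint_positions [-1.4017, 0.0919, 1.2319, -0.0, 1.8198, -0.0567]
qd [-0.0003, -0.0025, 0.0003, 0.0009, -0.0001, -0.0008]
tau [0.0002, -45.8732, -41.8019, -0.0, 0.0118, -0.0]
position [0.1343, -0.5845, 0.2381]
ee_rot [[0.2239, -0.0004, 0.9746], [-0.9746, 0.002, 0.2239], [-0.002, -1.0, 0.0001]]
contact_force [-0.0419, 0.2736, 0.6283]
wrist_torque [0.018, 0.0041, -0.0005]
width 0.0853
scene {'fx': 610.1871, 'fy': 610.1871, 'cx': 313.4892, 'cy': 240.3091, 'R': [[0.8556, -0.5176, 0.006], [-0.3492, -0.5858, -0.7314], [0.3821, 0.6237, -0.682]], 't': [-0.5898, 0.1159, 1.3384]}
top {'fx': 453.8924, 'fy': 453.8924, 'cx': 315.3165, 'cy': 231.1633, 'R': [[0.0171, -0.9993, -0.0318], [-0.9857, -0.0115, -0.1683], [0.1678, 0.0343, -0.9852]], 't': [-0.2242, 0.5574, 0.9592]}
wrist {'fx': 371.6483, 'fy': 371.6483, 'cx': 323.2972, 'cy': 241.0063, 'T_tool_cam': [[1.0, 0.0009, 0.0005, 0.0002], [-0.0002, -0.3126, 0.9499, -0.1351], [0.001, -0.9499, -0.3126, 0.08], [0.0, 0.0, 0.0, 1.0]]}
```

View pictures.

View pics/scene0.png

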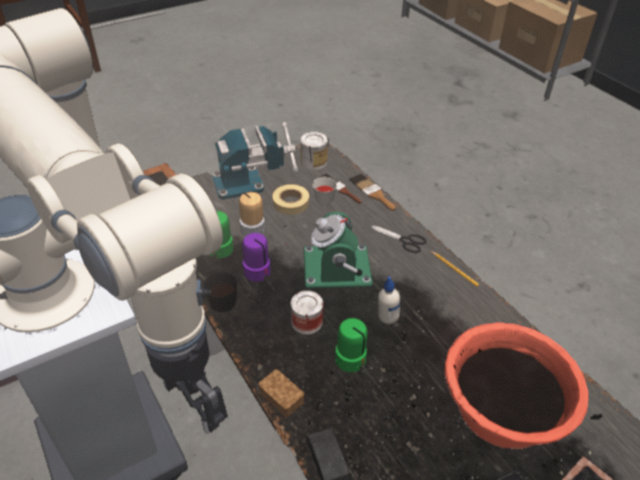

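View pics/top0.png

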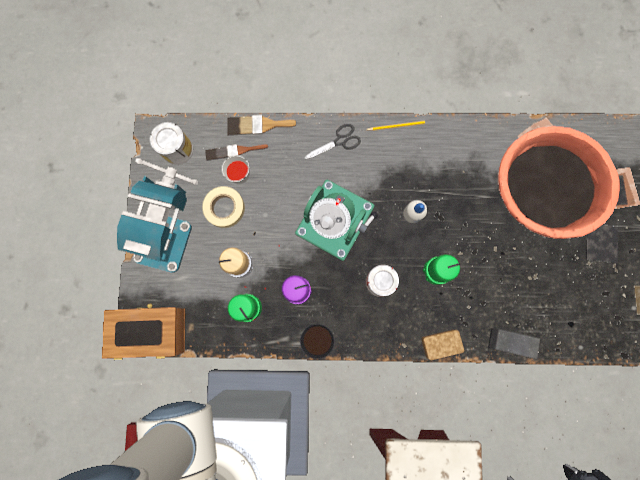

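View pics/wrist0.png

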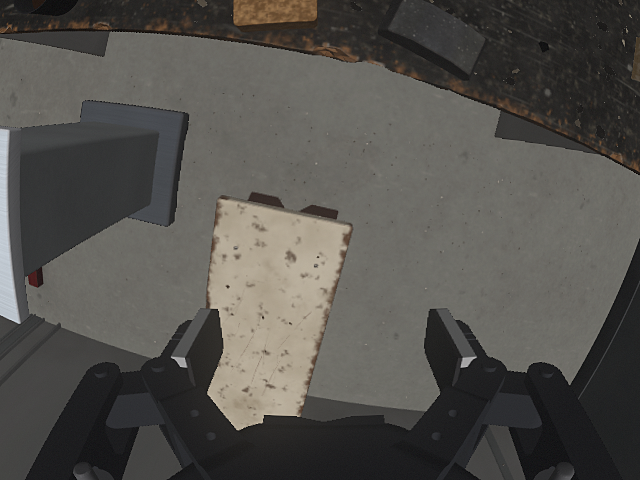

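Run:
```python
import cv2
a=cv2.imread("pics/top0.png")
def crop(i,x0,y0,x1,y1,n,f): cv2.imwrite(n,cv2.resize(i[y0:y1,x0:x1],None,fx=f,fy=f,interpolation=cv2.INTER_CUBIC))
crop(a,290,170,390,270,"pics/c1.png",6)
crop(a,205,235,275,290,"pics/c2.png",8)
a=cv2.imread("pics/scene0.png")
crop(a,290,200,390,300,"pics/c3.png",6)
```

```text
(no output)
```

View pics/c1.png

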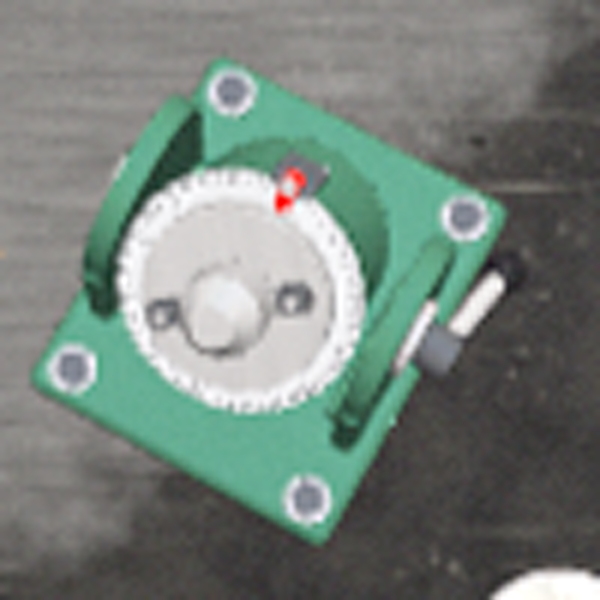

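View pics/c2.png

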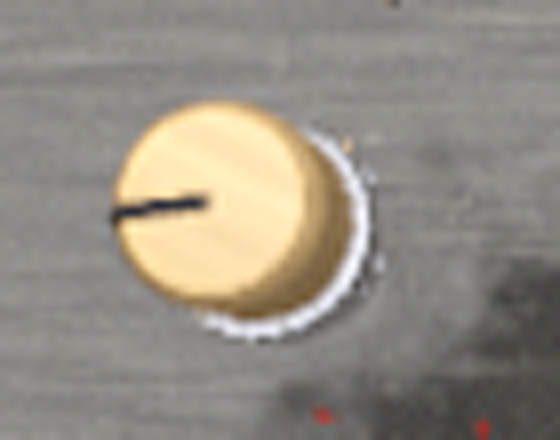

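View pics/c3.png

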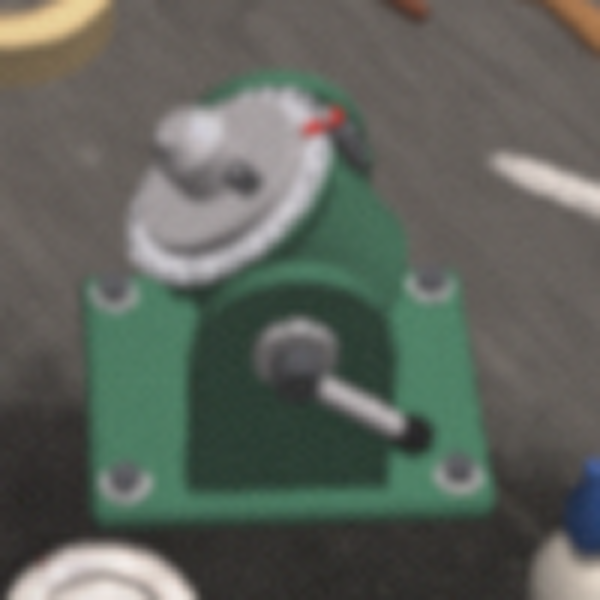

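```bash
cat > h.py <<'E'
import numpy as np
C={n:dict(np.load(f"{n}0.npz")) for n in ("top","scene")}
def ray(n,u,v):
    c=C[n]; d=c["R"].T@np.array([(u-c["cx"])/c["fx"],(v-c["cy"])/c["fy"],1]); return -c["R"].T@c["t"],d/np.linalg.norm(d)
def onz(n,u,v,z):
    o,d=ray(n,u,v); return o+d*(z-o[2])/d[2]
def proj(n,X):
    c=C[n]; p=c["R"]@np.asarray(X)+c["t"]; return np.array([c["fx"]*p[0]/p[2]+c["cx"],c["fy"]*p[1]/p[2]+c["cy"]])
def tri(a,b):
    (o1,d1),(o2,d2)=ray("top",*a),ray("scene",*b)
    A=np.array([d1,-d2]).T; s=np.linalg.lstsq(A,o2-o1,rcond=None)[0]
    p,q=o1+d1*s[0],o2+d2*s[1]; return (p+q)/2,np.linalg.norm(p-q)
E
python3 - <<'E'
from h import *
np.set_printoptions(precision=4,suppress=True)
c1=lambda u,v:(290+(u+.5)/6-.5,170+(v+.5)/6-.5)
c2=lambda u,v:(205+(u+.5)/8-.5,235+(v+.5)/8-.5)
c3=lambda u,v:(290+(u+.5)/6-.5,200+(v+.5)/6-.5)
P=[onz("top",*c1(u,v),.012)[:2] for u,v in [(220,57),(507,212),(322,545),(32,380)]]
P=np.array(P);print(P,P.mean(0))
for i in range(4):
    d=P[(i+1)%4]-P[i];print(np.linalg.norm(d),np.degrees(np.arctan2(d[1],d[0])))
Ps=np.array([onz("scene",*c3(u,v),.012)[:2] for u,v in [(460,275),(495,500),(92,522),(85,285)]]);print("scene",Ps,Ps.mean(0))
print("pointer",tri(c1(283,205),c3(305,130)))
print("dogR",tri(c1(296,298),c3(240,178)))
print("nose tip-ish",tri(c1(232,305),c3(195,130)))
for z in (.122,.12):print("ring centre",onz("top",*c1(240,290),z))
t=onz("top",*c2(213,203),.1);l=onz("top",*c2(113,213),.097);print("caddy",t,l,np.degrees(np.arctan2(l[1]-t[1],l[0]-t[0])),np.linalg.norm(l-t))
i=onz("top",*c2(203,202),.1);print(i,np.degrees(np.arctan2(l[1]-i[1],l[0]-i[0])))
for k,u in dict(tin=(383,281),bottle=(415,210),cup=(236,170),purple=(296,290),greenL=(243,308),tape=(223,207)).items(): print(k,onz("top",*u,.06))
E
```

```text
[[ 0.689  -0.2384]
 [ 0.6286 -0.3489]
 [ 0.4999 -0.2791]
 [ 0.5613 -0.1686]] [ 0.5947 -0.2588]
0.12591953489723368 -118.68334136112006
0.14636915063856612 151.54619880909902
0.12648902201296822 60.93067458868918
0.1455158661733643 -28.675556966310456
scene [[ 0.6856 -0.2464]
 [ 0.6277 -0.3523]
 [ 0.4945 -0.2855]
 [ 0.5562 -0.1758]] [ 0.591 -0.265]
pointer (array([ 0.5997, -0.2612,  0.1378]), np.float64(0.0029632925353324626))
dogR (array([ 0.5691, -0.2659,  0.1324]), np.float64(0.002641984127564139))
nose tip-ish (array([ 0.5643, -0.2443,  0.141 ]), np.float64(0.0038129159070430284))
ring centre [ 0.575  -0.2476  0.122 ]
ring centre [ 0.5754 -0.2476  0.12  ]
caddy [ 0.4884 -0.0447  0.1   ] [ 0.4857 -0.018   0.097 ] 95.68392398992495 0.02701371895860925
[ 0.4886 -0.042   0.1   ] 96.82377944995945
tin [ 0.4521 -0.3623  0.06  ]
bottle [ 0.607  -0.4329  0.06  ]
cup [ 0.6945 -0.0369  0.06  ]
purple [ 0.4303 -0.1778  0.06  ]
greenL [ 0.3906 -0.066   0.06  ]
tape [ 0.6095 -0.012   0.06  ]
```

```bash
cat >> h.py <<'E'
EX=np.array([np.cos(np.radians(-28.7)),np.sin(np.radians(-28.7)),0]);EY=np.array([-EX[1],EX[0],0]);EZ=np.array([0,0,1.])
s35,c35=np.sin(np.radians(35)),np.cos(np.radians(35))
A=-s35*EX+c35*EZ; XS=c35*EX+s35*EZ
SEAT=np.array([.5747,-.2475,.122])
def onp(n,u,v,p,nn):
    o,d=ray(n,u,v); return o+d*(nn@(p-o))/(nn@d)
def go(pos,alpha,s=None):
    "increments to TCP pos, alpha deg; printed in jog units"
    from bench import telemetry
    s=s or telemetry.observe(); R=np.array(s["ee_rot"]); p=np.array(s["position"])
    a=np.degrees(np.arctan2(R[1,0],R[0,0])); d=R.T@(np.array(pos)-p)/.04
    print("t",round(s["clock"],2),"pos",np.round(p,4),"al",round(a,2),"f",np.round(s["contact_force"],1),"tq",np.round(s["wrist_torque"],2),"w",round(s["width"]*1e3,1)," INC",np.round(d,2),"yaw",round(-(alpha-a)/5,2))
E
python3 - <<'E'
from h import *
np.set_printoptions(precision=4,suppress=True)
c1=lambda u,v:(290+(u+.5)/6-.5,170+(v+.5)/6-.5)
for u,v in [(163,313),(295,298)]:
    p=onp("top",*c1(u,v),SEAT+.01*A,A)-SEAT; x,y=p@XS,p@EY; print(x,y,np.hypot(x,y),np.degrees(np.arctan2(y,x)))
p=onp("top",*c1(283,205),SEAT,A)-SEAT;print("pt",p@XS,p@EY)
for k,X in dict(nose=SEAT+.026*A,pt=SEAT+.035*XS).items():
    for n,o in(("top",(290,170)),("scene",(290,200))): print(k,n,(proj(n,X)-o)*6)
go([.488,-.045,.2],61.3)
E
```

```text
-0.016518997102462456 0.019128618299155693 0.02527412319559191 130.8130709376059
0.01222073366985089 -0.018815645213461803 0.022436016496434816 -56.99633590398789
pt 0.03545866489549195 -0.0002784128970279419
nose top [215.09   314.1536]
nose scene [185.6568 117.8236]
pt top [279.2124 203.2384]
pt scene [307.4538 117.5021]
t 0.15 pos [ 0.1343 -0.5846  0.2384] al -77.06 f [ 0.3 -0.3 -0.5] tq [-0.03 -0.03 -0.04] w 85.3  INC [-11.17   0.98  11.64] yaw -27.67
```

>>> jog_arm(
  increments=[
    [-1.2,0,1.2,-1.7,85],
    [-2.4,0,2.4,-3.4,85],
    [-3.6,0.1,3.6,-5.1,85],
    [-4.8,0.3,4.8,-6.8,85],
    [-6,0.5,6,-8.5,85],
    [-7,0.6,7,-10,85],
    [-8,0.8,8,-12,85],
    [-8,0.8,8,-12,85],
  ],
)

```text
clock: 0.95
position: [0.3465, -0.245, 0.2128]
ee_rot: [[0.957, 0.0, 0.289], [-0.289, -0.0, 0.957], [0.0, -1.0, -0.0]]
contact_force: [1.0, 0.1, -0.2]
width: 0.0849
```

```bash
cat > look.py <<'E'
import sys,cv2,numpy as np
from bench import telemetry, eyes
from h import go
s=telemetry.observe()
for n in sys.argv[2:]:
    s=telemetry.observe();c=eyes.camera(n);cv2.imwrite(f"pics/{n}{sys.argv[1]}.png",c["color"])
    np.savez(f"{n}{sys.argv[1]}.npz",pos=s["position"],rot=s["ee_rot"],**c)
go([.488,-.045,.2],59)
E
python3 look.py 1 wrist
```

```text
t 1.0 pos [ 0.35   -0.2388  0.212 ] al -16.47 f [3.3 3.1 0.2] tq [ 0.11 -0.13 -0.02] w 85.1  INC [1.93 0.33 5.62] yaw -15.09
```

View pics/wrist1.png

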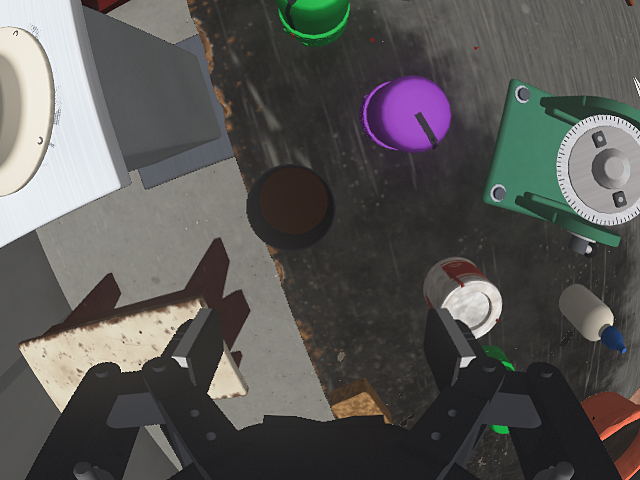

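Run:
```python
import cv2
a=cv2.imread("pics/wrist1.png")[90:250,480:640]
cv2.imwrite("pics/c4.png",cv2.resize(a,None,fx=4,fy=4,interpolation=cv2.INTER_CUBIC)[:600])
```

```text
(no output)
```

View pics/c4.png

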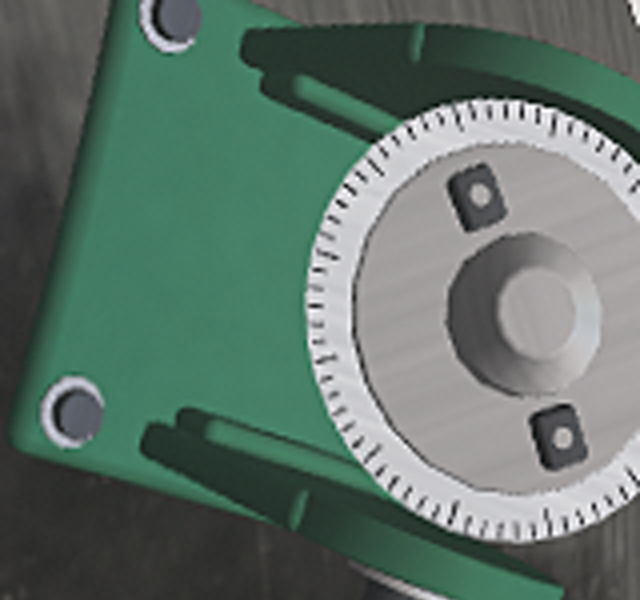

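>>> jog_arm(
  increments=[
    [0.2,0,1.1,-1.7,85],
    [0.5,0,2.2,-3.4,85],
    [0.8,0.1,3.3,-5.1,85],
    [1.2,0.2,4.4,-6.8,85],
    [1.6,0.3,5.2,-8.5,85],
    [1.9,0.3,5.5,-10.2,85],
    [1.9,0.3,5.5,-12,85],
    [1.9,0.3,5.5,-13.6,85],
  ],
)

```text
clock: 1.8
position: [0.4834, -0.0584, 0.2004]
ee_rot: [[0.624, -0.002, -0.781], [0.781, 0.0, 0.624], [-0.001, -1.0, 0.001]]
contact_force: [-0.8, 0.1, -0.1]
width: 0.0847
```

```bash
python3 look.py 2 wrist
```

```text
t 1.85 pos [ 0.4833 -0.0586  0.2005] al 51.74 f [-1.4 -0.3 -0.9] tq [0.   0.02 0.01] w 84.7  INC [0.34 0.01 0.12] yaw -1.45
```

View pics/wrist2.png

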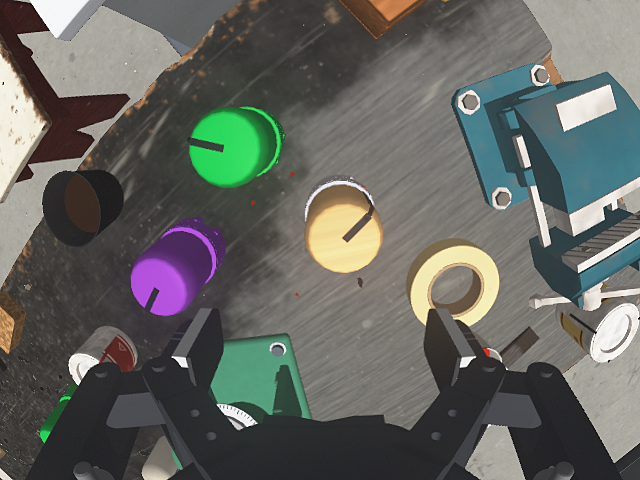

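```bash
cat >> h.py <<'E'
def wray(tag,u,v):
    c=dict(np.load(f"wrist{tag}.npz")); x,y=u-c["cx"],v-c["cy"]; r=np.hypot(x,y); th=r/c["fx"]
    d=np.array([np.sin(th)*x/r,np.sin(th)*y/r,np.cos(th)]); T=c["T_tool_cam"]
    return c["pos"]+c["rot"]@T[:3,3], c["rot"]@T[:3,:3]@d
def won(tag,u,v,p,n=np.array([0,0,1.])):
    o,d=wray(tag,u,v); return o+d*(n@(np.asarray(p)-o))/(n@d)
def wproj(tag,X):
    c=dict(np.load(f"wrist{tag}.npz")); T=c["T_tool_cam"]
    q=T[:3,:3].T@(c["rot"].T@(np.asarray(X)-c["pos"])-T[:3,3]); th=np.arctan2(np.hypot(q[0],q[1]),q[2]); r=np.hypot(q[0],q[1])
    return np.array([c["cx"],c["cy"]])+c["fx"]*th*q[:2]/r
E
cat > m.py <<'E'
from h import *
import cv2
np.set_printoptions(precision=4,suppress=True)
w=lambda u,v:(480+(u+.5)/4-.5,90+(v+.5)/4-.5)
D=[won("1",*w(u,v),SEAT+.01*A,A)-SEAT for u,v in [(477,197),(559,437)]]
for d in D: print(d@XS*1e3,d@EY*1e3)
d=D[1]-D[0];print("dog ang",np.degrees(np.arctan2(d@EY,d@XS)))
n=won("1",*w(535,313),SEAT+.026*A,A)-SEAT;print("nose tip",n@XS*1e3,n@EY*1e3)
P=[won("1",*w(*q),[0,0,.012])[:2] for q in[(12,440),(110,-20)]];print(P)
im=cv2.imread("pics/wrist2.png");h=cv2.cvtColor(im,cv2.COLOR_BGR2HSV)
m=cv2.inRange(h,(10,60,120),(25,160,255)).astype(np.uint8);m[:,:290]=0;m[:,400:]=0;m[:170]=0;m[290:]=0
ys,xs=np.nonzero(m);print(xs.min(),xs.max(),ys.min(),ys.max())
cv2.imwrite("pics/c5.png",cv2.resize(im[160:290,280:410],None,fx=4.5,fy=4.5,interpolation=cv2.INTER_CUBIC))
E
python3 m.py
```

```text
-17.077965042260335 17.325164897695153
11.157240523933739 -20.05141712184864
dog ang -52.931687803803555
nose tip -2.87738248584718 -1.3430667946196395
[array([ 0.4996, -0.2785]), array([ 0.5517, -0.1742])]
304 383 185 282
```

View pics/c5.png

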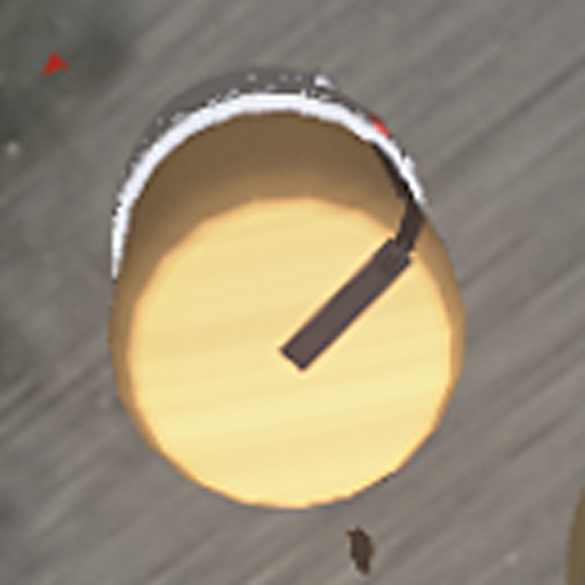

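```bash
sed -i 's/^SEAT=.*/SEAT=np.array([.5725,-.2469,.122])/' h.py
python3 - <<'E'
from h import *
np.set_printoptions(precision=4,suppress=True)
w=lambda u,v:(280+(u+.5)/4.5-.5,160+(v+.5)/4.5-.5)
c=won("2",*w(291,352),[0,0,.1]);e=won("2",*w(292,359),[0,0,.1]);l=won("2",*w(400,252),[0,0,.1])
b=won("2",*w(410,205),[0,0,.095])
print(c,e,l,np.degrees(np.arctan2(*(l-e)[[1,0]])),np.degrees(np.arctan2(*(l-c)[[1,0]])),np.linalg.norm(l-c))
go([.4884,-.0447,.2],59);
E
```

```text
[ 0.4879 -0.0446  0.1   ] [ 0.4889 -0.0451  0.1   ] [ 0.4857 -0.0227  0.1   ] 97.98162093601294 95.7100703977265 0.021942188129961675
t 1.85 pos [ 0.4833 -0.0586  0.2005] al 51.74 f [-1.4 -0.3 -0.9] tq [0.   0.02 0.01] w 84.7  INC [0.35 0.01 0.12] yaw -1.45
```

>>> jog_arm(
  increments=[
    [0.35,0,0.12,-1.53,85],
    [0.35,0,0.12,-1.53,85],
    [0.35,0.8,0.12,-1.53,85],
    [0.35,1.7,0.12,-1.53,85],
    [0.35,2.6,0.12,-1.53,85],
    [0.35,3.3,0.12,-1.53,85],
    [0.35,3.66,0.12,-1.53,85],
    [0.35,3.66,0.12,-1.53,45],
  ],
)

```text
clock: 2.65
position: [0.4868, -0.0451, 0.0525]
ee_rot: [[0.524, -0.004, -0.852], [0.852, 0.001, 0.524], [-0.002, -1.0, 0.004]]
contact_force: [-0.3, 0.3, 0.2]
width: 0.0724
```

>>> jog_arm(
  increments=[
    [0,0,0,0,45],
    [0,0,0,0,45],
    [0,0,0,0,45],
    [0,0,0,0,45],
    [0,0,0,0,45],
    [0,0,0,0,45],
    [0,-0.4,0,0,45],
    [0,-0.8,0,0,45],
  ],
)

```text
clock: 3.45
position: [0.487, -0.0447, 0.0855]
ee_rot: [[0.521, -0.004, -0.853], [0.853, 0.001, 0.521], [-0.001, -1.0, 0.004]]
contact_force: [0.1, -0.3, -6.4]
width: 0.0548
```

```bash
python3 look.py 3 wrist
```

```text
t 3.5 pos [ 0.4889 -0.045   0.0895] al 58.59 f [ 1.   0.1 -3. ] tq [ 0.   -0.09  0.01] w 54.7  INC [-0.01 -2.76  0.01] yaw -0.08
```

View pics/wrist3.png

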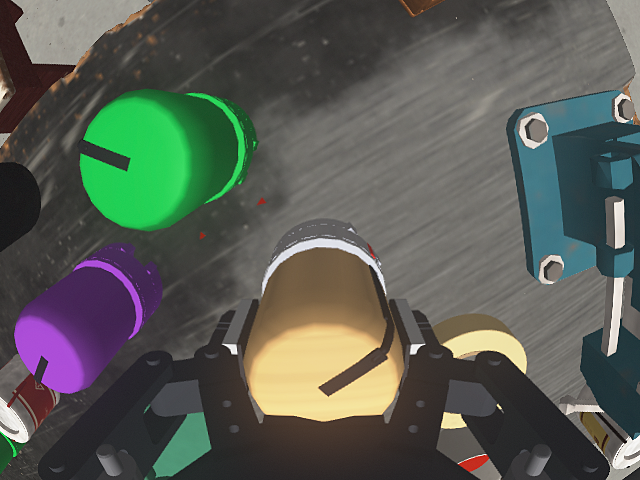

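```bash
python3 -c "
from h import *
go(SEAT-.006*EX+EZ*(.225-.122),-118.7)"
```

```text
t 3.5 pos [ 0.4889 -0.045   0.0895] al 58.59 f [ 1.   0.1 -3. ] tq [ 0.   -0.09  0.01] w 54.7  INC [-3.22 -3.38 -4.27] yaw 35.46
```

>>> jog_arm(
  increments=[
    [0,-0.8,0,1.6,45],
    [0,-1.6,0,3.2,45],
    [-0.4,-2.4,-0.5,4.8,45],
    [-0.8,-3.2,-1.1,6.4,45],
    [-1.2,-3.4,-1.6,8,45],
    [-1.6,-3.4,-2.2,9.6,45],
    [-2,-3.4,-2.7,11.2,45],
    [-2.4,-3.4,-3.2,12.8,45],
  ],
)

```text
clock: 4.3
position: [0.5477, -0.1946, 0.2219]
ee_rot: [[0.995, -0.001, 0.1], [-0.1, 0.001, 0.995], [-0.001, -1.0, 0.0]]
contact_force: [0.9, -0.5, -6.2]
width: 0.055
```

```bash
python3 -c "
from h import *
go(SEAT-.006*EX+EZ*(.225-.122),-118.7)"
```

```text
t 4.3 pos [ 0.5477 -0.1946  0.2219] al -5.75 f [ 0.9 -0.5 -6.2] tq [0.05 0.03 0.03] w 55.0  INC [ 0.61 -0.08 -1.18] yaw 22.59
```

>>> jog_arm(
  increments=[
    [0,0,-0.2,1.6,45],
    [0.1,0,-0.4,3.2,45],
    [0.2,0,-0.6,4.8,45],
    [0.3,0,-0.8,6.4,45],
    [0.4,0,-1,8,45],
    [0.5,0,-1.1,9.6,45],
    [0.5,0,-1.1,11.2,45],
    [0.5,0,-1.1,12.8,45],
  ],
)

```text
clock: 5.1
position: [0.5632, -0.2394, 0.2215]
ee_rot: [[0.346, -0.002, 0.938], [-0.938, 0.001, 0.346], [-0.001, -1.0, -0.001]]
contact_force: [1.1, 0.4, -5.9]
width: 0.0551
```

```bash
python3 -c "
from h import *
go(SEAT-.006*EX+EZ*(.225-.122),-118.7)"
```

```text
t 5.1 pos [ 0.5632 -0.2394  0.2215] al -69.76 f [ 1.1  0.4 -5.9] tq [-0.03 -0.    0.01] w 55.1  INC [ 0.14 -0.09  0.06] yaw 9.79
```

>>> jog_arm(
  increments=[
    [0.1,0,0.1,1.6,45],
    [0.1,0,0.1,3.2,45],
    [0.1,0,0.1,4.8,45],
    [0.1,0,0.1,6.4,45],
    [0.1,0,0.1,8,45],
    [0.1,0,0.1,9.6,45],
    [0.1,0,0.1,9.7,45],
    [0.1,0,0.1,9.7,45],
  ],
)

```text
clock: 5.9
position: [0.5683, -0.2415, 0.222]
ee_rot: [[-0.465, -0.001, 0.885], [-0.885, 0.001, -0.465], [0.0, -1.0, -0.001]]
contact_force: [0.0, -0.1, -5.8]
width: 0.0548
```

```bash
python3 look.py 4 wrist top scene;python3 -c "
from h import *
go(SEAT-.006*EX+EZ*(.225-.122),-118.7)"
python3 - <<'E'
import cv2
a=cv2.imread("pics/scene4.png")[150:290,250:410]
cv2.imwrite("pics/c6.png",cv2.resize(a,None,fx=4,fy=4,interpolation=cv2.INTER_CUBIC))
E
```

```text
t 6.05 pos [ 0.5684 -0.2416  0.2224] al -117.79 f [-1.3 -0.4 -6.4] tq [0.01 0.02 0.01] w 54.9  INC [-3.41  0.56 -4.07] yaw -35.36
t 6.05 pos [ 0.5684 -0.2416  0.2224] al -117.79 f [-1.3 -0.4 -6.4] tq [0.01 0.02 0.01] w 54.9  INC [ 0.07 -0.06  0.  ] yaw 0.18
```

View pics/wrist4.png

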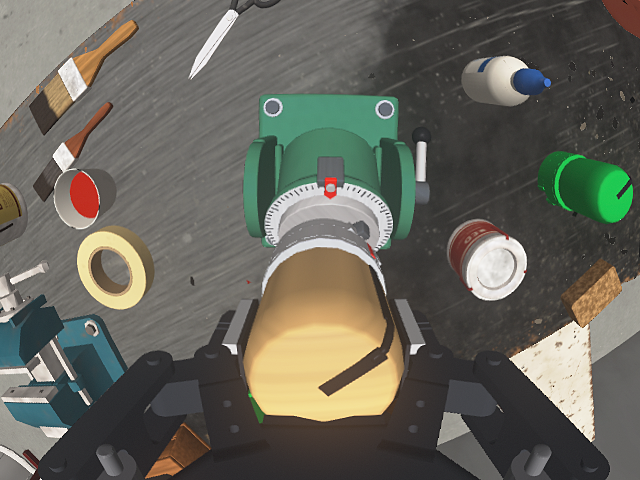

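View pics/c6.png

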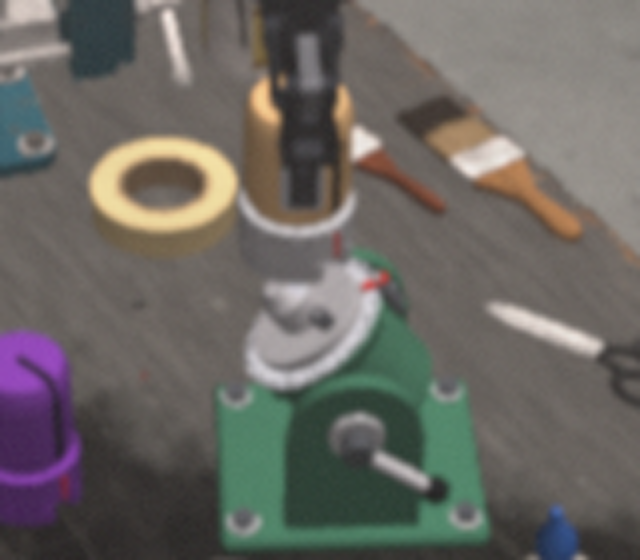

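```bash
python3 - <<'E'
from h import *
np.set_printoptions(precision=1,suppress=True)
print(wproj("4",SEAT+.035*XS),wproj("4",SEAT),wproj("4",SEAT+.035*EY),wproj("4",SEAT-.035*EY))
for q in [(331,190)]:
    d=won("4",*q,SEAT,A)-SEAT;print(d@XS*1e3,d@EY*1e3)
# plate far corners at z=.012
P=np.array([won("4",*q,[0,0,.012]) for q in[(259,95),(397,97)]]);print(P*1e3,np.degrees(np.arctan2(*(P[0]-P[1])[[1,0]]))-90)
# plate corners relative SEAT
for p in P: print((p-SEAT)@EX*1e3,(p-SEAT)@EY*1e3)
E
python3 - <<'E'
import cv2
a=cv2.imread("pics/wrist4.png")[80:260,230:430]
cv2.imwrite("pics/c7.png",cv2.resize(a,None,fx=3.3,fy=3.3,interpolation=cv2.INTER_CUBIC))
E
```

```text
[328.2 200. ] [326.9 236.1] [274.4 235.2] [379.2 237. ]
43.474520471919384 -1.3778050790913159
[[ 690.4 -239.6   12. ]
 [ 630.3 -351.    12. ]] -28.330500900880907
99.91049579248725 63.0522358437622
100.72683745002624 -63.53070660383793
```

View pics/c7.png

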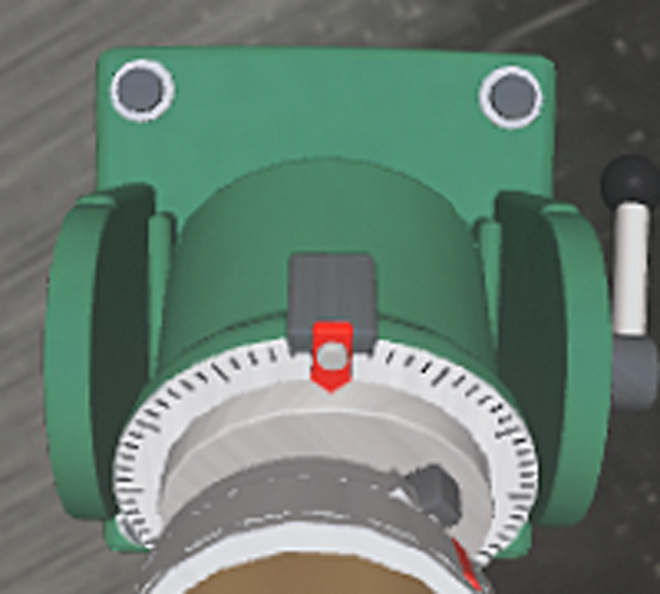

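>>> jog_arm(
  increments=[
    [0.08,0,0,0.15,45],
    [0.08,0,0,0.15,45],
    [0.08,0.15,0,0.15,45],
    [0.08,0.3,0,0.15,45],
    [0.08,0.45,0,0.15,45],
    [0.08,0.6,0,0.15,45],
    [0.08,0.7,0,0.15,45],
    [0.08,0.75,0,0.15,45],
  ],
)

```text
clock: 6.85
position: [0.5669, -0.2444, 0.1949]
ee_rot: [[-0.48, 0.002, 0.878], [-0.878, -0.001, -0.48], [-0.0, -1.0, 0.002]]
contact_force: [-5.5, 2.4, 8.7]
width: 0.0549
```

```bash
python3 look.py 5 wrist scene;python3 -c "
from h import *
go(SEAT-.006*EX+EZ*(.192-.122),-118.7)"
python3 - <<'E'
import cv2
a=cv2.imread("pics/scene5.png")[150:290,250:410]
b=cv2.imread("pics/wrist5.png")[80:420,200:450]
cv2.imwrite("pics/c8.png",cv2.hconcat([cv2.resize(a,(457,400),interpolation=cv2.INTER_CUBIC),cv2.resize(b,(294,400))]))
E
```

```text
t 6.95 pos [ 0.5669 -0.2444  0.195 ] al -118.66 f [-3.6  2.   3.3] tq [ 0.33  0.67 -0.01] w 54.8  INC [-3.43 -0.13 -4.12] yaw -35.53
t 6.95 pos [ 0.5669 -0.2444  0.195 ] al -118.66 f [-3.6  2.   3.3] tq [ 0.33  0.67 -0.01] w 54.8  INC [-0.01  0.08  0.  ] yaw 0.01
```

View pics/c8.png

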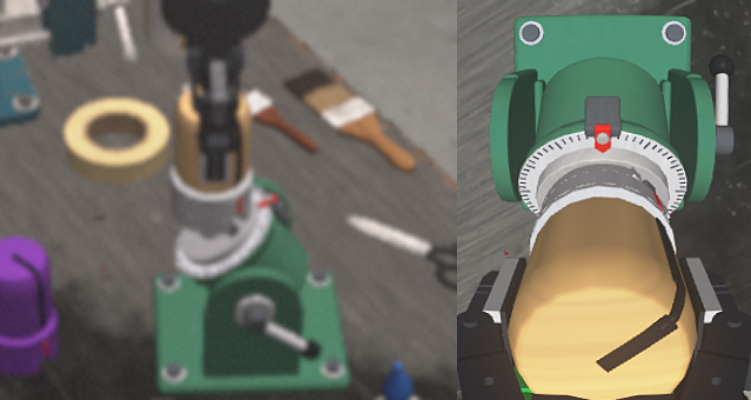

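>>> jog_arm(
  increments=[
    [0,-0.1,-0.06,0,45],
    [0,-0.04,-0.14,0,45],
    [0,0.02,-0.22,0,45],
    [0,0.08,-0.3,0,45],
    [0,0.14,-0.38,0,45],
    [0,0.2,-0.46,0,45],
    [0,0.2,-0.46,0,45],
    [0,0.2,-0.46,0,45],
  ],
)

```text
clock: 7.75
position: [0.5522, -0.2364, 0.1868]
ee_rot: [[-0.48, 0.006, 0.877], [-0.877, -0.003, -0.48], [-0.0, -1.0, 0.006]]
contact_force: [4.4, -3.9, 4.4]
width: 0.0549
```

```bash
cat > lk.sh <<'E'
python3 look.py $1 wrist scene | cut -d' ' -f1-40
python3 - <<'E'
import cv2
a=cv2.imread("pics/scene$1.png")[150:290,250:410]
b=cv2.imread("pics/wrist$1.png")[80:420,200:450]
cv2.imwrite("pics/c_$1.png",cv2.hconcat([cv2.resize(a,(457,400),interpolation=cv2.INTER_CUBIC),cv2.resize(b,(294,400))]))
E
E
bash lk.sh 6; python3 -c "
from h import *
go(SEAT+.064*A-.011*EZ,-118.7)"
```

```text
t 7.85 pos [ 0.5522 -0.2364  0.1867] al -118.67 f [ 4.  -2.6  3.9] tq [-0.7  -1.17  0.02] w 54.6  INC [-3.43 -0.35 -3.7 ] yaw -35.53
t 7.85 pos [ 0.5522 -0.2364  0.1867] al -118.67 f [ 4.  -2.6  3.9] tq [-0.7  -1.17  0.02] w 54.6  INC [-0.01  0.58 -0.35] yaw 0.01
```

View pics/c_6.png

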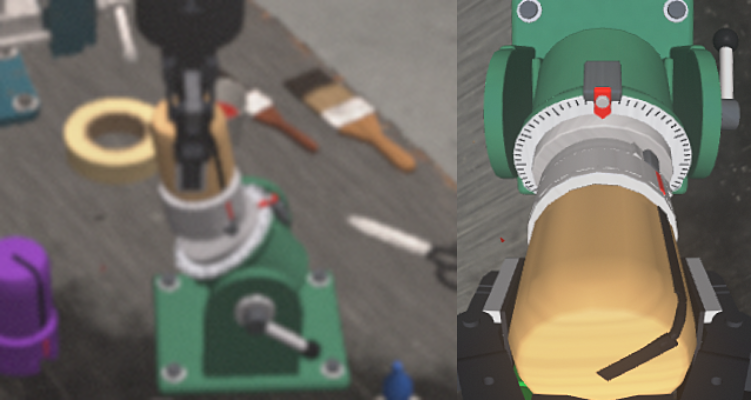

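>>> jog_arm(
  increments=[
    [0,0.04,-0.07,0,45],
    [0,0.09,-0.15,0,45],
    [0,0.14,-0.23,0,45],
    [0,0.19,-0.31,0,45],
    [0,0.24,-0.39,0,45],
    [0,0.29,-0.47,0,45],
    [0,0.33,-0.54,0,45],
    [0,0.33,-0.54,0,45],
  ],
)

```text
clock: 8.65
position: [0.5332, -0.2261, 0.1739]
ee_rot: [[-0.48, 0.006, 0.877], [-0.877, -0.003, -0.48], [-0.0, -1.0, 0.007]]
contact_force: [5.0, -3.6, 7.3]
width: 0.0545
```

```bash
bash lk.sh 7; python3 -c "
from h import *
go(SEAT+.064*A-.011*EZ,-118.7)"
```

```text
t 8.75 pos [ 0.5332 -0.2261  0.1739] al -118.68 f [ 5.3 -3.1  7.2] tq [-0.74 -1.42 -0.  ] w 55.2  INC [-3.43 -0.67 -3.16] yaw -35.54
t 8.75 pos [ 0.5332 -0.2261  0.1739] al -118.68 f [ 5.3 -3.1  7.2] tq [-0.74 -1.42 -0.  ] w 55.2  INC [-0.02  0.26  0.19] yaw 0.0
```

View pics/c_7.png

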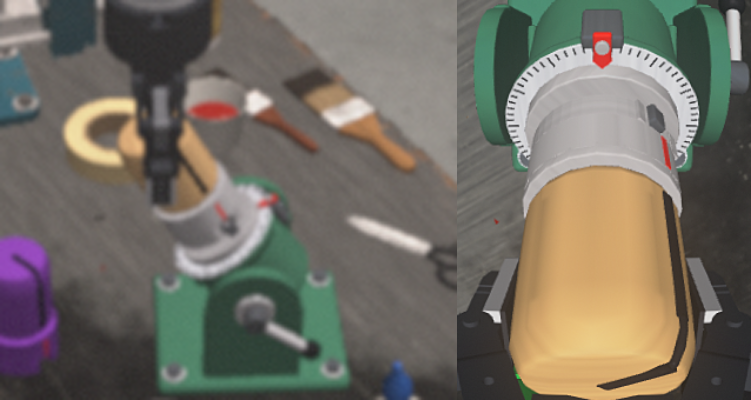

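```bash
cat > z.py <<'E'
import cv2,sys
a=cv2.imread(f"pics/wrist{sys.argv[1]}.png")[80:330,220:430]
b=cv2.imread(f"pics/scene{sys.argv[1]}.png")[165:255,270:370]
cv2.imwrite(f"pics/z{sys.argv[1]}.png",cv2.hconcat([cv2.resize(a,(462,550),interpolation=cv2.INTER_CUBIC),cv2.copyMakeBorder(cv2.resize(b,(330,297),interpolation=cv2.INTER_CUBIC),0,253,0,0,0)]))
E
python3 z.py 7
```

```text
(no output)
```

View pics/z7.png

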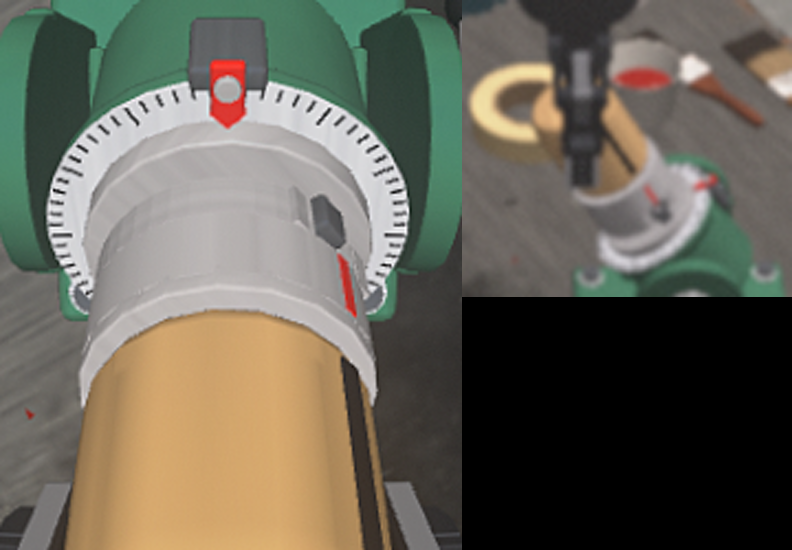

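>>> jog_arm(
  increments=[
    [0,0.02,0.015,0,45],
    [0,0.05,0.035,0,45],
    [0,0.08,0.06,0,45],
    [0,0.11,0.08,0,45],
    [0,0.14,0.1,0,45],
    [0,0.16,0.115,0,45],
    [0,0.16,0.115,0,45],
    [0,0.16,0.115,0,45],
  ],
)

```text
clock: 9.55
position: [0.5354, -0.2269, 0.1691]
ee_rot: [[-0.48, 0.002, 0.877], [-0.877, -0.0, -0.48], [-0.001, -1.0, 0.002]]
contact_force: [-7.2, 3.4, 16.7]
width: 0.0549
```

```bash
bash lk.sh 8;python3 z.py 8; python3 -c "
from h import *
go(SEAT+.064*A-.011*EZ,-118.7)"
```

```text
t 9.65 pos [ 0.5355 -0.2269  0.1691] al -118.68 f [-6.1  2.4 17.2] tq [ 0.38  0.23 -0.34] w 54.9  INC [-3.42 -0.78 -3.22] yaw -35.54
t 9.65 pos [ 0.5355 -0.2269  0.1691] al -118.68 f [-6.1  2.4 17.2] tq [ 0.38  0.23 -0.34] w 54.9  INC [-0.01  0.14  0.13] yaw 0.0
```

View pics/z8.png

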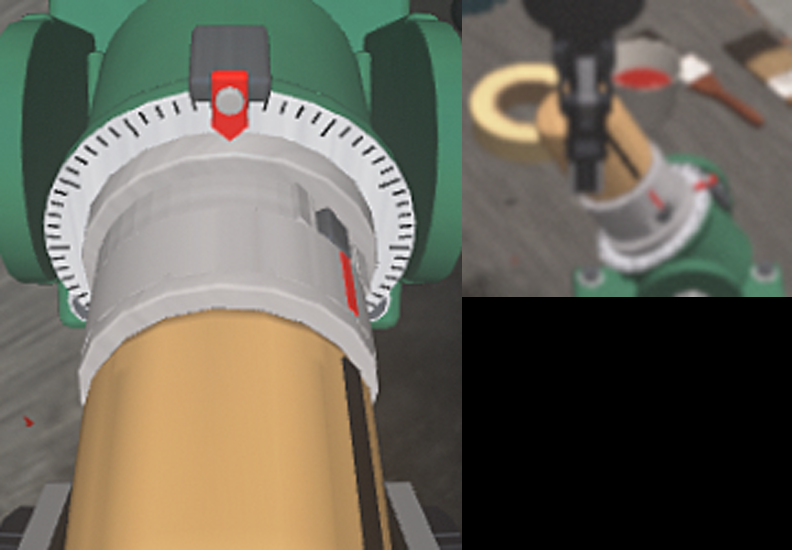

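>>> jog_arm(
  increments=[
    [0,-0.02,-0.015,0,45],
    [0,-0.02,-0.015,0.2,45],
    [0,-0.02,-0.015,0.4,45],
    [0,-0.02,-0.015,0.6,45],
    [0,-0.02,-0.015,0.8,45],
    [0,0,0,0.8,45],
    [0,0.02,0.015,0.8,45],
    [0,0.02,0.015,0.8,45],
  ],
)

```text
clock: 10.45
position: [0.5367, -0.2244, 0.1691]
ee_rot: [[-0.536, 0.003, 0.844], [-0.844, 0.004, -0.536], [-0.005, -1.0, 0.001]]
contact_force: [-7.3, 12.6, 20.3]
width: 0.0548
```

```bash
bash lk.sh 9;python3 z.py 9; python3 -c "
from h import *
go(SEAT+.064*A-.011*EZ,-118.7)"
```

```text
t 10.55 pos [ 0.5367 -0.2244  0.169 ] al -122.43 f [-6.4 12.2 19.9] tq [1.88 0.17 0.73] w 55.1  INC [-3.14 -0.76 -3.43] yaw -36.29
t 10.55 pos [ 0.5367 -0.2244  0.169 ] al -122.43 f [-6.4 12.2 19.9] tq [1.88 0.17 0.73] w 55.1  INC [0.05 0.14 0.14] yaw -0.75
```

View pics/z9.png

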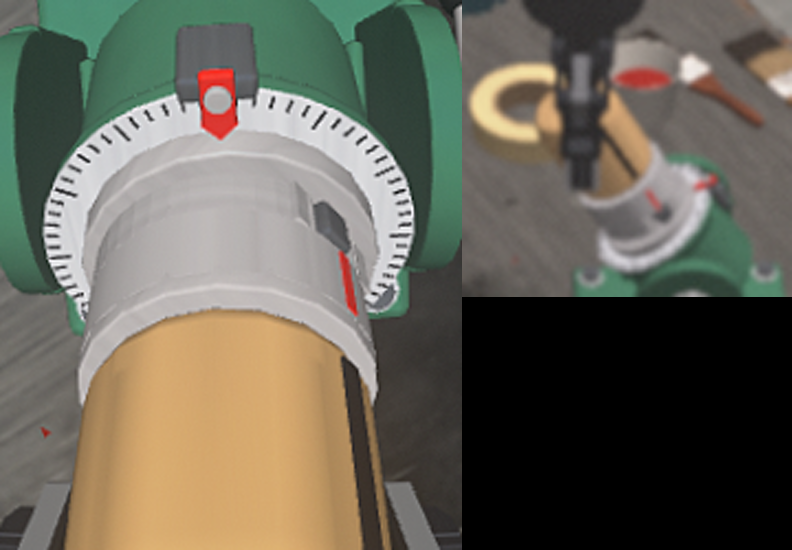

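>>> jog_arm(
  increments=[
    [0,-0.01,-0.01,-0.3,45],
    [0,-0.02,-0.02,-0.6,45],
    [0,-0.02,-0.02,-0.6,45],
    [0,-0.02,-0.02,-0.6,60],
    [0,-0.02,-0.02,-0.6,60],
    [0,-0.02,-0.02,-0.6,62],
    [0,-0.02,-0.02,-0.6,62],
    [0,-0.02,-0.02,-0.6,62],
  ],
)

```text
clock: 11.35
position: [0.5355, -0.2272, 0.1644]
ee_rot: [[-0.495, -0.001, 0.869], [-0.869, 0.001, -0.495], [0.0, -1.0, -0.001]]
contact_force: [0.1, -0.2, -0.5]
width: 0.0619
```

```bash
bash lk.sh 10;python3 z.py 10; python3 -c "
from h import *
go(SEAT+.064*A-.011*EZ,-118.7)"
```

```text
t 11.45 pos [ 0.5356 -0.2273  0.1647] al -119.67 f [-0.1 -0.4 -0.1] tq [-0.01 -0.01  0.04] w 62.3  INC [-3.37 -0.88 -3.29] yaw -35.73
t 11.45 pos [ 0.5356 -0.2273  0.1647] al -119.67 f [-0.1 -0.4 -0.1] tq [-0.01 -0.01  0.04] w 62.3  INC [-0.01  0.03  0.13] yaw -0.19
```

View pics/z10.png

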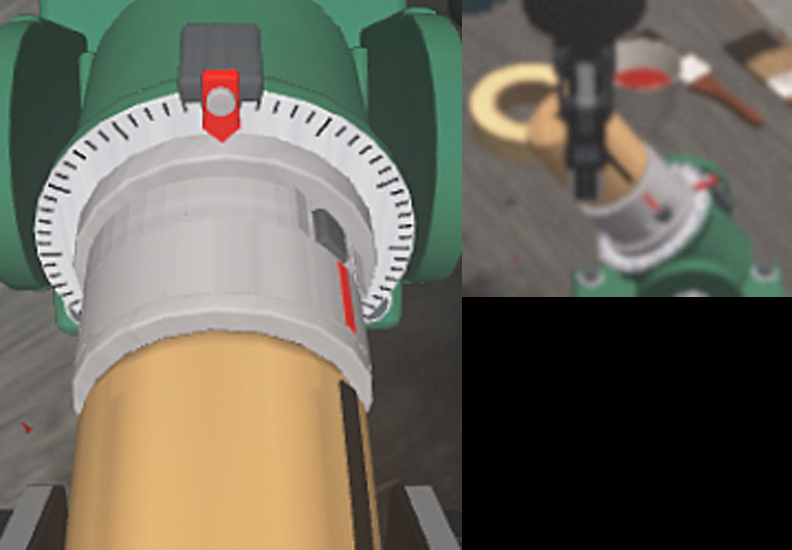

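Run:
```python
from h import *
np.set_printoptions(precision=1,suppress=True)
for g in (0,.004,.008,.012):
    print(g,"bottom",wproj("10",SEAT+g*A+.03*XS),"cup top outer",wproj("10",SEAT+(g+.034)*A+.03*XS),"wood/cup junction",wproj("10",SEAT+(g+.034)*A+.028*XS),"woodtop",wproj("10",SEAT+(g+.094)*A+.028*XS))
print("ptr",wproj("10",SEAT+.035*XS),"ring bottom face", wproj("10",SEAT+.034*XS))
import cv2
a=cv2.imread("pics/wrist10.png")[100:400,220:430]
cv2.imwrite("pics/z10b.png",cv2.resize(a,(560,800))[:600]); cv2.imwrite("pics/z10c.png",cv2.resize(cv2.imread("pics/wrist10.png")[120:270,250:410],(800,750),interpolation=cv2.INTER_CUBIC)[:600])
```

```text
0 bottom [318.5 154.6] cup top outer [318.6 214.3] wood/cup junction [318.7 217.8] woodtop [319.3 378.5]
0.004 bottom [318.5 160.6] cup top outer [318.6 222.7] wood/cup junction [318.7 226.2] woodtop [319.4 391.7]
0.008 bottom [318.5 166.9] cup top outer [318.6 231.4] wood/cup junction [318.8 234.9] woodtop [319.5 405.2]
0.012 bottom [318.6 173.4] cup top outer [318.7 240.5] wood/cup junction [318.8 243.9] woodtop [319.6 418.9]
ptr [318.3 145.5] ring bottom face [318.3 147.4]
```

View pics/z10c.png

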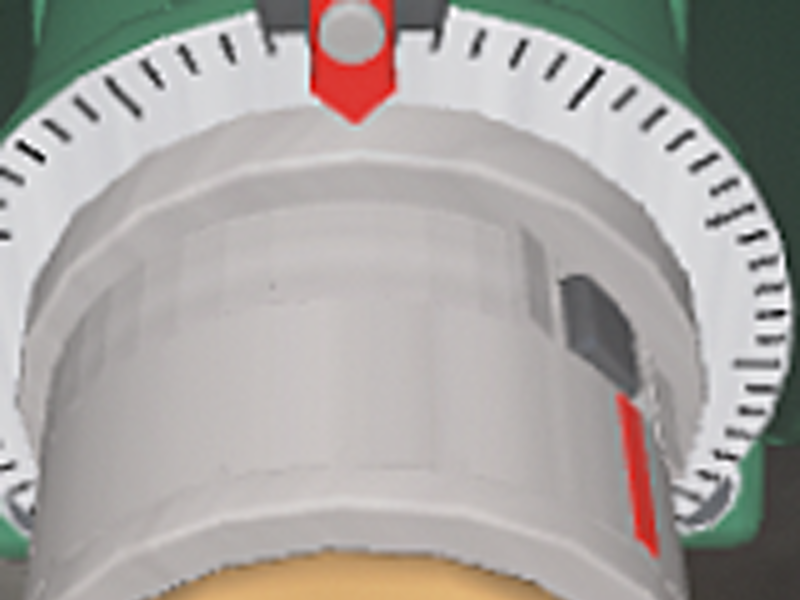

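View pics/wrist10.png

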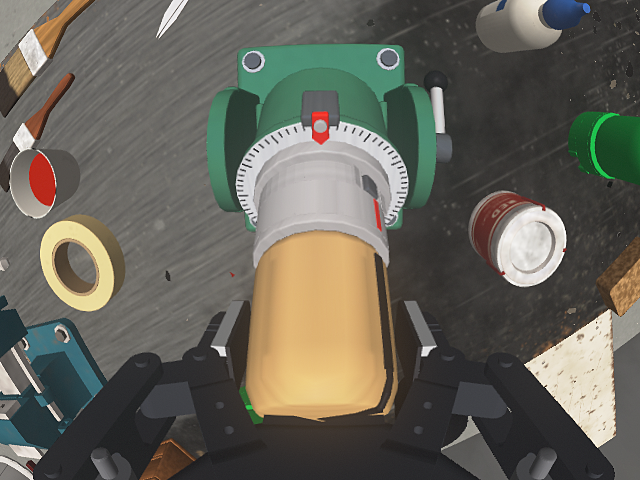

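Run:
```python
from h import *
np.set_printoptions(precision=1,suppress=True)
for t in ("8","9","10"):
  for g in (0,.004,.008):
    print(t,g,"bottom",wproj(t,SEAT+g*A+.03*XS),"junction",wproj(t,SEAT+(g+.034)*A+.028*XS),"ptr",wproj(t,SEAT+.035*XS),"redstart",wproj(t,SEAT+(g+.012)*A+.03*(XS*np.cos(.923)-EY*np.sin(.923))),"dogouter",wproj(t,SEAT+.01*A+.029*(XS*np.cos(.923)-EY*np.sin(.923))))
import cv2
for t in ("8","9","10"): cv2.imwrite(f"pics/zz{t}.png",cv2.resize(cv2.imread(f"pics/wrist{t}.png")[130:250,270:400],(650,600),interpolation=cv2.INTER_CUBIC))
```

```text
8 0 bottom [322.  153.4] junction [321.7 214.1] ptr [322.  144.6] redstart [375.7 191.8] dogouter [373.4 189.5]
8 0.004 bottom [322.  159.2] junction [321.6 222.2] ptr [322.  144.6] redstart [376.5 198.3] dogouter [373.4 189.5]
8 0.008 bottom [321.9 165.3] junction [321.6 230.5] ptr [322.  144.6] redstart [377.4 205. ] dogouter [373.4 189.5]
9 0 bottom [318.6 153.1] junction [321.1 213.8] ptr [317.9 144.3] redstart [374.8 188. ] dogouter [372.5 185.9]
9 0.004 bottom [318.8 158.9] junction [321.4 221.8] ptr [317.9 144.3] redstart [376.  194.5] dogouter [372.5 185.9]
9 0.008 bottom [319.1 165. ] junction [321.7 230.1] ptr [317.9 144.3] redstart [377.1 201.2] dogouter [372.5 185.9]
10 0 bottom [318.5 154.6] junction [318.7 217.8] ptr [318.3 145.5] redstart [374.6 193.1] dogouter [372.2 190.8]
10 0.004 bottom [318.5 160.6] junction [318.7 226.2] ptr [318.3 145.5] redstart [375.5 199.9] dogouter [372.2 190.8]
10 0.008 bottom [318.5 166.9] junction [318.8 234.9] ptr [318.3 145.5] redstart [376.4 206.9] dogouter [372.2 190.8]
```

View pics/zz9.png

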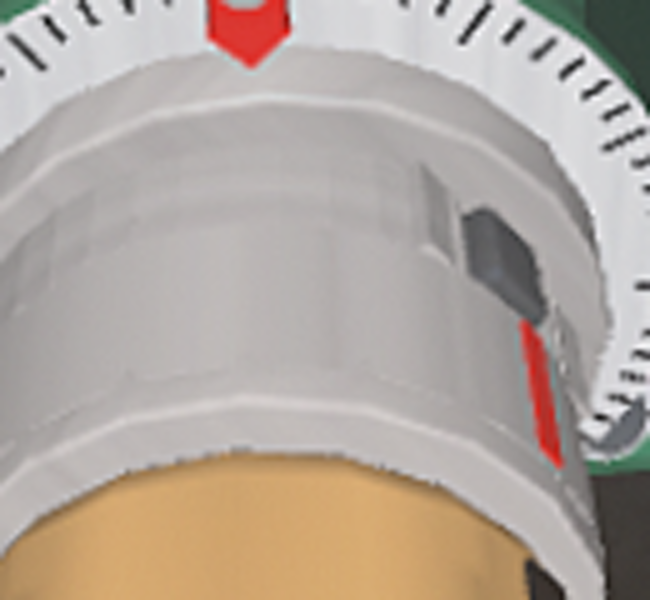

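View pics/zz10.png

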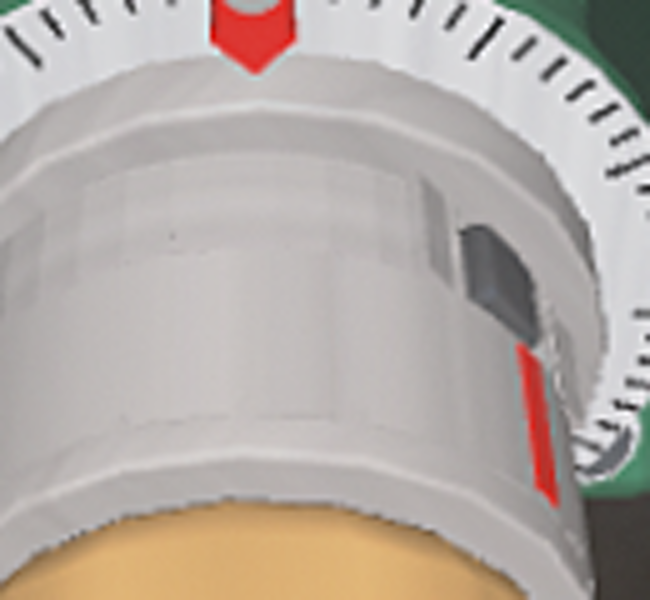

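>>> jog_arm(
  increments=[
    [0,-0.09,0.08,-0.15,62],
    [0,-0.09,0.08,-0.15,62],
    [0,-0.09,0.08,-0.15,50],
    [0,-0.09,0.08,-0.15,45],
    [0,-0.09,0.08,-0.15,45],
    [0,-0.09,0.08,-0.15,45],
    [0,-0.09,0.08,-0.15,45],
    [0,-0.09,0.08,-0.15,45],
  ],
)

```text
clock: 12.25
position: [0.539, -0.2287, 0.1696]
ee_rot: [[-0.483, 0.002, 0.876], [-0.876, -0.0, -0.483], [-0.001, -1.0, 0.002]]
contact_force: [1.4, 2.2, 5.6]
width: 0.0545
```

```bash
cat >> h.py <<'E'
def st():
    from bench import telemetry
    s=telemetry.observe(); p=np.array(s["position"])+.011*EZ-SEAT; f=np.array(s["contact_force"])+np.array([0,0,6.]) ; R=np.array(s["ee_rot"])
    print("t %.2f P XS %.1f EY %.1f A %.1f | F XS %.1f EY %.1f A %.1f (incl 6N wt) al %.1f w %.1f tq"%(s["clock"],*(1e3*np.array([p@XS,p@EY,p@A])),f@XS,f@EY,f@A,np.degrees(np.arctan2(R[1,0],R[0,0])),s["width"]*1e3),np.round(s["wrist_torque"],2))
E
python3 -c "
from h import *
st()"
```

```text
t 12.25 P XS 2.4 EY -0.1 A 69.9 | F XS 6.8 EY 2.6 A 9.4 (incl 6N wt) al -118.9 w 54.5 tq [ 0.28 -0.13 -0.03]
```

>>> jog_arm(
  increments=[
    [0,0.01,0.07,0,45],
    [0,0.09,0,0,45],
    [0,0.05,0.1,0,45],
    [0,0.13,0.03,0,45],
    [0,0.09,0.13,0,45],
    [0,0.16,0.08,0,45],
    [0,0.16,0.115,0,45],
    [0,0.16,0.115,0,45],
  ],
)

```text
clock: 13.05
position: [0.5395, -0.2288, 0.1696]
ee_rot: [[-0.483, -0.003, 0.876], [-0.876, 0.002, -0.483], [-0.0, -1.0, -0.004]]
contact_force: [-25.0, 16.4, 34.3]
width: 0.0545
```

```bash
python3 -c "
from h import *
st()";bash lk.sh 11;python3 z.py 11
```

```text
t 13.05 P XS 2.8 EY -0.0 A 69.6 | F XS -1.3 EY 2.4 A 50.1 (incl 6N wt) al -118.9 w 54.5 tq [ 2.3   4.28 -0.36]
t 13.15 pos [ 0.5395 -0.2289  0.1696] al -118.89 f [-25.9  16.7  35.6] tq [ 2.29  4.25 -0.3 ] w 54.5  INC [-3.4  -0.75 -3.35] yaw -35.58
```

View pics/z11.png

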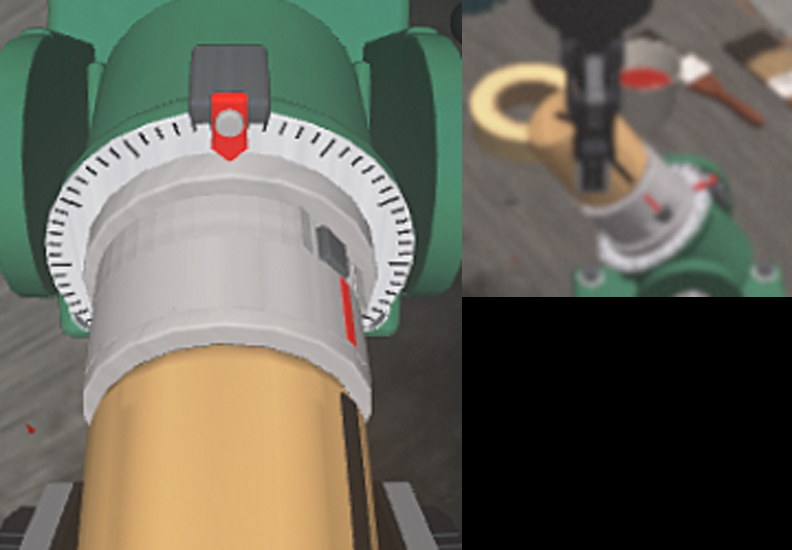

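>>> jog_arm(
  increments=[
    [0,-0.05,-0.03,0,45],
    [0,-0.1,-0.07,0,45],
    [0,-0.15,-0.11,0,45],
    [0,-0.15,-0.11,0,45],
    [0,-0.15,-0.11,0,45],
    [0,-0.15,-0.11,0,45],
    [0,-0.15,-0.11,0,45],
    [0,-0.15,-0.11,0,45],
  ],
)

```text
clock: 13.95
position: [0.539, -0.2287, 0.1696]
ee_rot: [[-0.483, 0.002, 0.875], [-0.875, -0.0, -0.483], [-0.001, -1.0, 0.001]]
contact_force: [-1.5, 3.8, 8.8]
width: 0.0544
```

Run:
```python
from h import *
st()
np.set_printoptions(precision=1,suppress=True)
print("face edge",wproj("11",SEAT+.034*XS),"ptr",wproj("11",SEAT+.035*XS))
for g in (0,.002,.004,.006): print(g,wproj("11",SEAT+g*A+.03*XS),wproj("11",SEAT+(g+.012)*A+.03*XS),wproj("11",SEAT+(g+.034)*A+.03*XS),wproj("11",SEAT+(g+.034)*A+.028*XS))
u=np.radians(-53);D=XS*np.cos(u)+EY*np.sin(u);T=-XS*np.sin(u)+EY*np.cos(u)
for a in(0,.01): print("dog",a,[wproj("11",SEAT+a*A+.029*D+k*.0045*T) for k in(-1,1)])
for a in(0,.012): print("slot g0",a,[wproj("11",SEAT+a*A+.0291*D+k*.007*T) for k in(-1,1)])
import cv2
cv2.imwrite("pics/zz11.png",cv2.resize(cv2.imread("pics/wrist11.png")[140:250,280:400],(720,660),interpolation=cv2.INTER_CUBIC)[:600])
```

```text
t 13.95 P XS 2.4 EY -0.1 A 69.9 | F XS 5.9 EY 2.6 A 13.9 (incl 6N wt) al -118.9 w 54.4 tq [ 0.47  0.19 -0.09]
face edge [322.  156.2] ptr [322.  154.4]
0 [322. 163.] [322.  181.7] [321.9 221.9] [321.9 225.2]
0.002 [322. 166.] [322.  185.1] [321.9 226. ] [321.9 229.2]
0.004 [322. 169.] [322.  188.5] [321.9 230.1] [321.9 233.3]
0.006 [322.  172.1] [321.9 191.9] [321.9 234.3] [321.9 237.5]
dog 0 [array([376.2, 188.6]), array([366.3, 177.7])]
dog 0.01 [array([378.3, 204.1]), array([368. , 193.2])]
slot g0 0 [array([379.1, 191.5]), array([363.5, 174.4])]
slot g0 0.012 [array([381.6, 210.1]), array([365.6, 193.2])]
```

View pics/zz11.png

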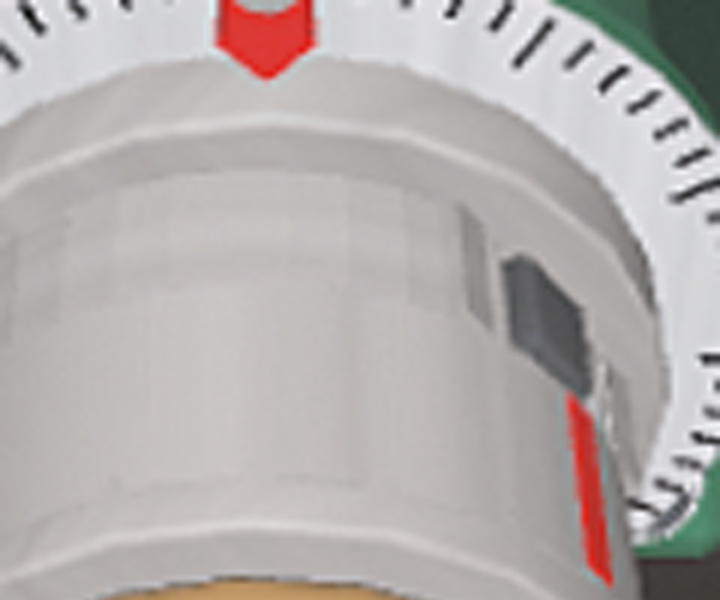

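>>> jog_arm(
  increments=[
    [0,0,0,-0.7,45],
    [0,0,0,-1.4,45],
    [0,0,0,-2.1,45],
    [0,0,0,-2.8,45],
    [0,0,0,-3.4,45],
    [0,0,0,-4,45],
    [0,0,0,-4,45],
    [0,0,0,-4,45],
  ],
)

```text
clock: 14.75
position: [0.5341, -0.2372, 0.1735]
ee_rot: [[-0.166, -0.005, 0.986], [-0.986, -0.016, -0.166], [0.017, -1.0, -0.003]]
contact_force: [-22.8, -15.4, 22.9]
width: 0.0549
```

```bash
python3 -c "
from h import *
st()";bash lk.sh 12;python3 z.py 12
```

```text
t 14.75 P XS 4.4 EY -9.9 A 73.2 | F XS 6.2 EY -24.4 A 30.9 (incl 6N wt) al -99.5 w 54.9 tq [-4.2   4.21 -1.43]
t 14.85 pos [ 0.5341 -0.2372  0.1734] al -99.53 f [-23.3 -16.   22.6] tq [-4.13  4.19 -1.45] w 54.6  INC [-4.53 -0.74 -1.93] yaw -31.71
```

View pics/z12.png

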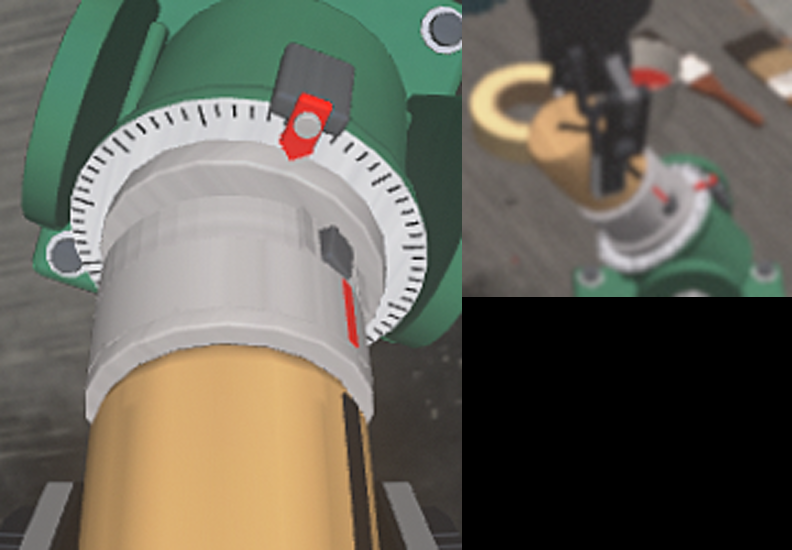

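>>> jog_arm(
  increments=[
    [0,0,0,-4,62],
    [0,0,0,-4,62],
    [0,0,0,-4,62],
    [0,0,0,-4,62],
    [0,0,0,-4,62],
    [0,0,0,-4,62],
    [0,0,0,-4,62],
    [0,0,0,-4,62],
  ],
)

```text
clock: 15.65
position: [0.539, -0.2328, 0.1703]
ee_rot: [[0.188, 0.003, 0.982], [-0.982, -0.008, 0.188], [0.008, -1.0, 0.002]]
contact_force: [0.1, -7.6, 8.1]
width: 0.0621
```

```bash
python3 -c "
from h import *
st()";bash lk.sh 13;python3 z.py 13
```

```text
t 15.65 P XS 4.4 EY -3.7 A 69.3 | F XS 11.1 EY -6.6 A 9.4 (incl 6N wt) al -79.2 w 62.1 tq [-1.97  0.09 -0.8 ]
t 15.75 pos [ 0.539  -0.2327  0.1703] al -79.16 f [ 0.4 -8.7  8.7] tq [-1.99  0.04 -0.81] w 62.0  INC [-4.84 -0.78 -0.37] yaw -27.63
```

View pics/z13.png

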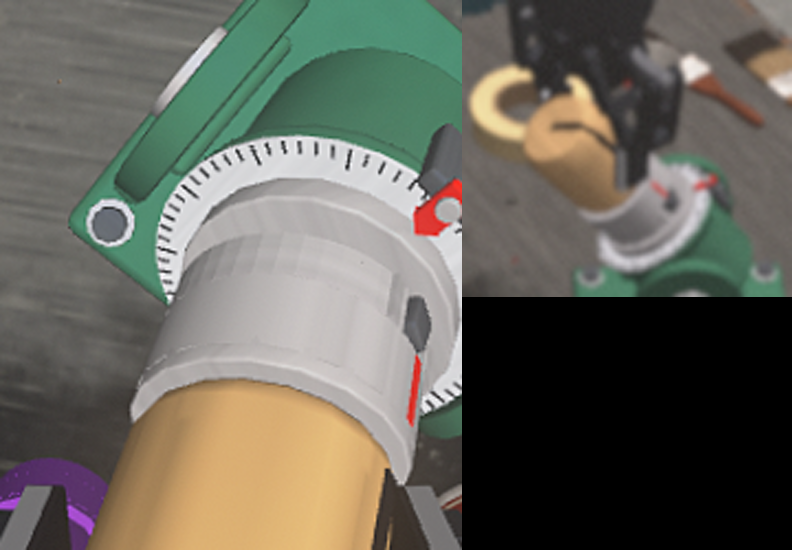

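>>> jog_arm(
  increments=[
    [0,0,0,0,76],
    [0,0,0,1,76],
    [0,0,0,2.6,76],
    [0,0,0,4.2,76],
    [0,0,0,5.8,76],
    [0,0,0,7.4,76],
    [0,0,0,8,76],
    [0,0,0,8,76],
  ],
)

```text
clock: 16.55
position: [0.5382, -0.2286, 0.1668]
ee_rot: [[-0.483, -0.002, 0.875], [-0.875, 0.001, -0.483], [0.0, -1.0, -0.003]]
contact_force: [0.4, -0.3, -0.5]
width: 0.0757
```

```bash
python3 -c "
from h import *
st()";bash lk.sh 14;python3 z.py 14
```

```text
t 16.55 P XS 0.2 EY -0.4 A 68.0 | F XS 3.6 EY -0.1 A 4.2 (incl 6N wt) al -118.9 w 75.7 tq [0.02 0.06 0.02]
t 16.65 pos [ 0.5384 -0.2288  0.1673] al -118.81 f [0.1 0.  0.1] tq [0.03 0.04 0.02] w 76.0  INC [-3.42 -0.81 -3.32] yaw -35.56
```

View pics/z14.png

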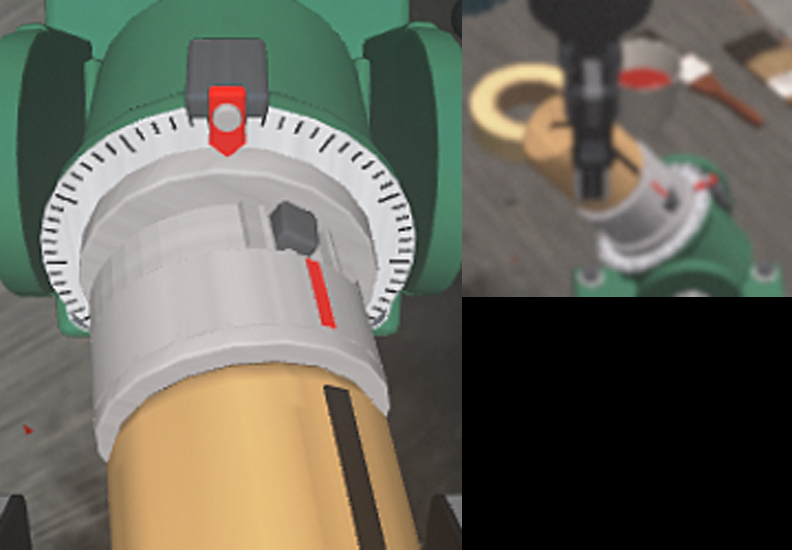

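>>> jog_arm(
  increments=[
    [0,-0.05,0,0,45],
    [0,-0.05,0,0,45],
    [0,-0.05,0,0,45],
    [0,-0.05,0,0,45],
    [0,-0.03,0.06,0,45],
    [0,0.04,0,0,45],
    [0,0,0.1,0,45],
    [0,0.05,0.07,0,45],
  ],
)

```text
clock: 17.45
position: [0.5407, -0.2302, 0.1694]
ee_rot: [[-0.483, 0.0, 0.875], [-0.875, -0.0, -0.483], [0.0, -1.0, 0.0]]
contact_force: [-7.2, 2.7, 18.0]
width: 0.054
```

```bash
python3 -c "
from h import *
st()";bash lk.sh 15;python3 z.py 15
```

```text
t 17.45 P XS 4.1 EY -0.7 A 68.5 | F XS 7.5 EY -1.1 A 24.0 (incl 6N wt) al -118.9 w 54.0 tq [ 0.42  1.69 -0.08]
t 17.55 pos [ 0.5407 -0.2302  0.1695] al -118.91 f [-7.7  1.4 12.8] tq [ 0.38  1.56 -0.04] w 54.3  INC [-3.42 -0.77 -3.39] yaw -35.58
```

View pics/z15.png

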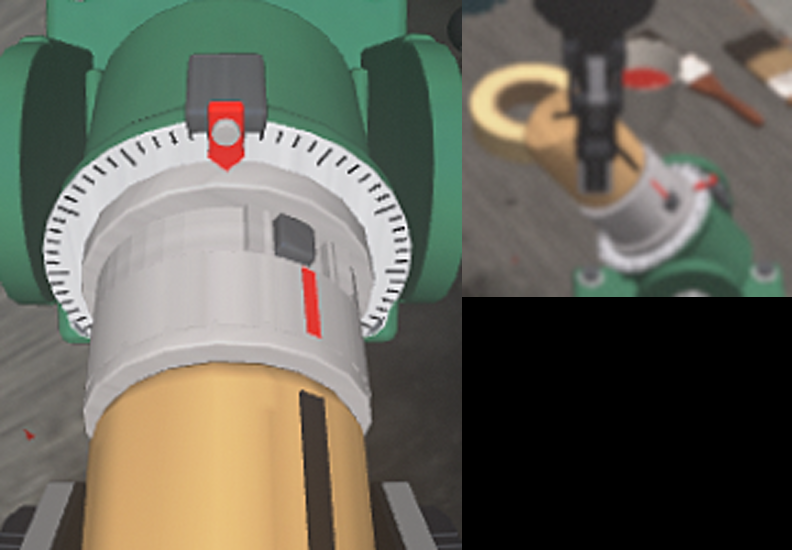

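```bash
cat >> h.py <<'E'
def cyl(tag,u,v,r):
    o,d=wray(tag,u,v); o=o-SEAT; oo=np.array([o@XS,o@EY]);dd=np.array([d@XS,d@EY])
    a,b,c=dd@dd,2*oo@dd,oo@oo-r*r; q=b*b-4*a*c
    if q<0: return None
    s=(-b-np.sqrt(q))/2/a; p=oo+s*dd; return round(np.degrees(np.arctan2(p[1],p[0])),1), round(1e3*((o+s*d)@A),1)
E
cat > ang.py <<'E'
from h import *
import cv2,sys
t=sys.argv[1]; im=cv2.imread(f"pics/wrist{t}.png"); h=cv2.cvtColor(im,cv2.COLOR_BGR2HSV)
m=cv2.inRange(h,(0,150,100),(8,255,255))|cv2.inRange(h,(172,150,100),(180,255,255))
n,l,s,c=cv2.connectedComponentsWithStats(m)
for i in range(1,n):
    if s[i,4]>25 and 220<c[i][0]<440 and 80<c[i][1]<330:
        ys,xs=np.nonzero(l==i); y0,y1=ys.min(),ys.max()
        e=[(xs[ys<=y0+2].mean(),y0),(xs[ys>=y1-2].mean(),y1)]
        print("red",s[i].tolist(),[(round(x,1),y,cyl(t,x,y,.03)) for x,y in e], "tip as ptr:", np.round([1e3*((won(t,*e[1],SEAT,A)-SEAT)@v) for v in (XS,EY)],1))
# black line on wood
m=cv2.inRange(im,(0,0,0),(75,75,75))
for y in range(210,380,20):
    row=np.nonzero(m[y,255:398])[0]+255
    if len(row):
        g=np.split(row,np.nonzero(np.diff(row)>1)[0]+1); print("black",y,[(int(k[0]),int(k[-1]),cyl(t,k.mean(),y,.028)) for k in g if 3<len(k)<30])
E
python3 ang.py 15
```

```text
red [315, 126, 16, 31, 310] [(np.float64(322.3), np.int64(126), (np.float64(-1.6), np.float64(-31.6))), (np.float64(322.3), np.int64(156), (np.float64(-1.6), np.float64(-7.6)))] tip as ptr: [36.4 -0.9]
red [357, 202, 9, 31, 158] [(np.float64(359.2), np.int64(202), (np.float64(-33.3), np.float64(16.8))), (np.float64(363.0), np.int64(232), (np.float64(-34.6), np.float64(32.8)))] tip as ptr: [-16.9 -22.7]
black 250 [(388, 397, None)]
black 270 [(357, 367, (np.float64(-34.1), np.float64(49.7))), (389, 397, None)]
black 290 [(358, 368, (np.float64(-33.7), np.float64(58.4))), (387, 397, None)]
black 310 [(360, 369, (np.float64(-33.9), np.float64(66.5))), (389, 396, None)]
black 330 [(361, 371, (np.float64(-34.2), np.float64(74.1))), (391, 397, None)]
black 350 [(362, 373, (np.float64(-34.5), np.float64(81.5))), (392, 397, None)]
black 370 [(362, 373, (np.float64(-33.5), np.float64(88.6))), (394, 397, None)]
```

>>> jog_arm(
  increments=[
    [0,0,-0.02,-0.8,45],
    [0,0,-0.02,-1.6,45],
    [0,0,-0.02,-1.6,45],
    [0,0,-0.02,-1.6,62],
    [0,0,-0.02,-1.6,62],
    [0,-0.03,-0.02,0,62],
    [0,-0.03,-0.02,1.6,62],
    [0,-0.03,-0.02,1.6,45],
  ],
)

```text
clock: 18.35
position: [0.5409, -0.2297, 0.1668]
ee_rot: [[-0.601, 0.0, 0.799], [-0.799, 0.0, -0.601], [-0.001, -1.0, 0.0]]
contact_force: [1.8, -2.0, 0.6]
width: 0.0545
```

>>> jog_arm(
  increments=[
    [0,0,0,0,45],
    [0,0,0,0,45],
    [0,0.02,0.02,0,45],
    [0,0.02,0.02,-0.8,45],
    [0,0.02,0.02,-1.6,45],
    [0,0.02,0.02,-2.4,45],
    [0,0.02,0.02,-3.2,45],
    [0,0.02,0.02,-3.2,45],
  ],
)

```text
clock: 19.15
position: [0.5379, -0.233, 0.1692]
ee_rot: [[-0.358, -0.006, 0.934], [-0.934, -0.005, -0.358], [0.007, -1.0, -0.003]]
contact_force: [-14.2, -5.0, 11.2]
width: 0.0548
```

```bash
python3 -c "
from h import *
st()";bash lk.sh 16;python3 z.py 16;python3 ang.py 16; python3 ang.py 11|grep red
```

```text
t 19.15 P XS 3.1 EY -4.5 A 68.9 | F XS 1.6 EY -11.2 A 19.9 (incl 6N wt) al -111.0 w 54.8 tq [-1.39  2.75 -0.63]
t 19.25 pos [ 0.5379 -0.233   0.1692] al -111.09 f [-13.9  -4.6  11.9] tq [-1.43  2.75 -0.66] w 54.8  INC [-3.93 -0.79 -2.86] yaw -34.02
red [328, 123, 19, 32, 309] [(np.float64(337.5), np.int64(123), (np.float64(-3.1), np.float64(-32.6))), (np.float64(334.8), np.int64(154), (np.float64(-2.8), np.float64(-7.5)))] tip as ptr: [36.2 -1. ]
red [346, 197, 9, 31, 185] [(np.float64(348.3), np.int64(197), (np.float64(-16.7), np.float64(17.5))), (np.float64(351.4), np.int64(227), (np.float64(-20.2), np.float64(32.8)))] tip as ptr: [-11.7 -16.5]
black 210 []
black 230 [(394, 397, None)]
black 250 [(388, 397, None)]
black 270 [(346, 357, (np.float64(-24.0), np.float64(51.0))), (389, 397, None)]
black 290 [(347, 358, (np.float64(-25.5), np.float64(59.1))), (388, 397, None)]
black 310 [(348, 360, (np.float64(-27.4), np.float64(66.8))), (390, 397, None)]
black 330 [(349, 361, (np.float64(-29.0), np.float64(74.2))), (392, 397, None)]
black 350 [(350, 362, (np.float64(-30.5), np.float64(81.3))), (394, 397, None)]
black 370 [(351, 363, (np.float64(-32.1), np.float64(88.1)))]
red [316, 122, 17, 31, 304] [(np.float64(323.5), np.int64(122), (np.float64(-1.4), np.float64(-31.8))), (np.float64(323.8), np.int64(152), (np.float64(-1.5), np.float64(-7.7)))] tip as ptr: [36.4 -0.8]
red [375, 206, 7, 31, 94] [(np.float64(375.2), np.int64(206), (np.float64(-51.3), np.float64(15.6))), (np.float64(379.7), np.int64(236), (np.float64(-53.0), np.float64(31.7)))] tip as ptr: [-23.5 -31.9]
```

View pics/z16.png

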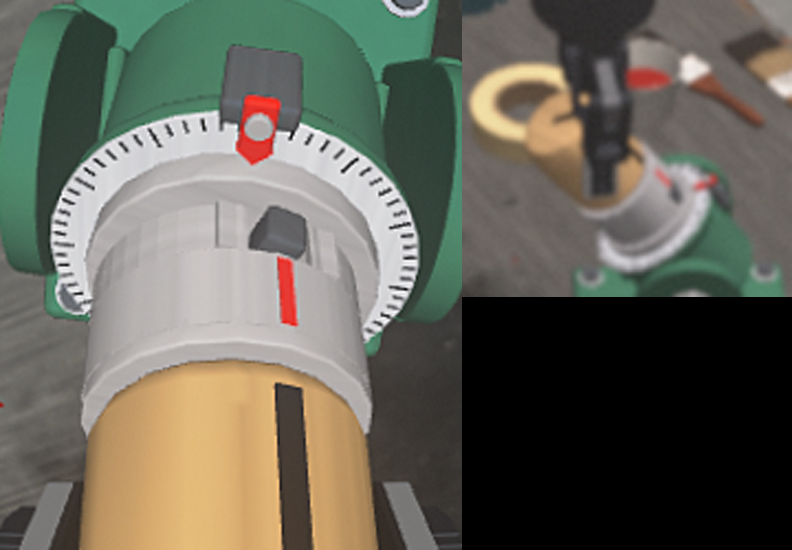

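>>> jog_arm(
  increments=[
    [0,0,0,0,62],
    [0,0,0,0,62],
    [0,-0.02,0,1.6,62],
    [0,-0.02,0,3.2,62],
    [0,-0.02,0,3.2,45],
    [0,-0.02,0,3.2,45],
    [0,0,0,3.2,45],
    [0,0.02,0.02,3.2,45],
  ],
)

```text
clock: 20.05
position: [0.5419, -0.2306, 0.1676]
ee_rot: [[-0.598, 0.001, 0.801], [-0.801, -0.0, -0.598], [-0.0, -1.0, 0.001]]
contact_force: [-4.4, 0.7, 11.1]
width: 0.0548
```

>>> jog_arm(
  increments=[
    [0,0,0,-0.8,45],
    [0,0,0,-1.6,45],
    [0,0,0,-2.4,45],
    [0,0,0,-3.2,45],
    [0,0,0,-3.2,45],
    [0,0,0,-3.2,62],
    [0,0,0,-3.2,62],
    [0,0,0,-1.6,62],
  ],
)

```text
clock: 20.85
position: [0.5416, -0.2301, 0.1651]
ee_rot: [[-0.484, -0.001, 0.875], [-0.875, 0.001, -0.484], [-0.001, -1.0, -0.002]]
contact_force: [1.4, -0.6, 0.7]
width: 0.062
```

```bash
python3 -c "
from h import *
st()";bash lk.sh 17;python3 z.py 17;python3 ang.py 17
```

```text
t 20.85 P XS 2.2 EY -0.1 A 64.5 | F XS 5.1 EY 0.1 A 4.6 (incl 6N wt) al -118.9 w 62.0 tq [-0.01 -0.01 -0.05]
t 20.95 pos [ 0.5416 -0.2301  0.1651] al -118.91 f [-0.1 -0.3 -0.4] tq [0.01 0.02 0.05] w 62.3  INC [-3.4  -0.86 -3.41] yaw -35.58
red [316, 128, 17, 32, 315] [(np.float64(323.5), np.int64(128), (np.float64(-1.5), np.float64(-31.0))), (np.float64(324.0), np.int64(159), (np.float64(-1.9), np.float64(-7.2)))] tip as ptr: [36.2 -1. ]
red [330, 201, 8, 32, 214] [(np.float64(333.0), np.int64(201), (np.float64(-8.7), np.float64(18.3))), (np.float64(334.2), np.int64(232), (np.float64(-9.0), np.float64(34.1)))] tip as ptr: [-13.9  -6.2]
black 250 [(390, 397, None)]
black 270 [(330, 341, (np.float64(-10.1), np.float64(49.6))), (392, 397, None)]
black 290 [(331, 338, (np.float64(-9.1), np.float64(57.7))), (390, 397, None)]
black 310 [(338, 343, (np.float64(-13.0), np.float64(65.2))), (392, 397, None)]
black 330 [(341, 344, (np.float64(-14.0), np.float64(72.4)))]
black 350 [(342, 345, (np.float64(-14.3), np.float64(79.4)))]
black 370 [(333, 339, (np.float64(-9.1), np.float64(86.2))), (341, 347, (np.float64(-14.3), np.float64(86.1)))]
```

View pics/z17.png

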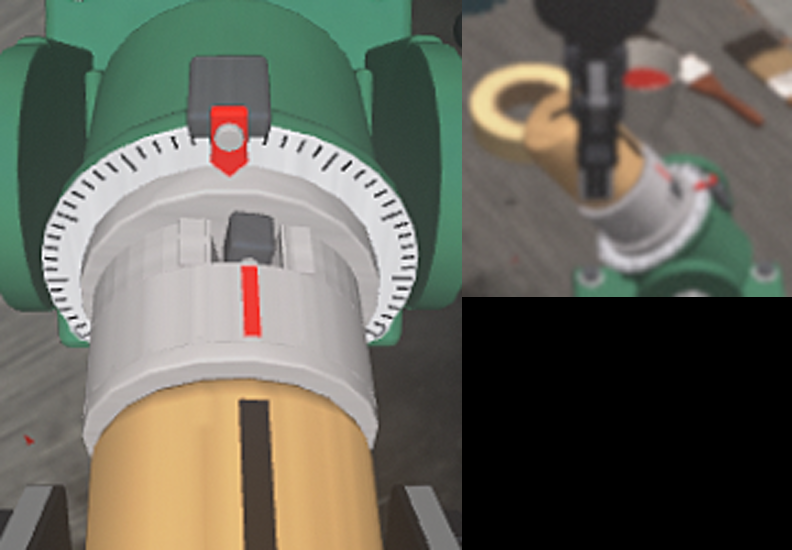

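Run:
```python
import cv2
from h import *
cv2.imwrite("pics/zz17.png",cv2.resize(cv2.imread("pics/wrist17.png")[150:220,280:380],(800,560),interpolation=cv2.INTER_CUBIC))
np.set_printoptions(precision=0,suppress=True)
f=lambda X:(wproj("17",X)-[280,150])*8
for S in (SEAT,SEAT+.003*A):
  for g in(0,.004):
    print(g,"face",f(S+.034*XS),"rim",f(S+g*A+.03*XS),"slotfloor",f(S+(g+.012)*A+.03*XS),"dogbase",f(S+.029*XS),"dogtop",f(S+.01*A+.029*XS),"dogtop in",f(S+.01*A+.018*XS))
```

```text
0 face [334. 103.] rim [334. 158.] slotfloor [334. 314.] dogbase [334. 171.] dogtop [334. 301.] dogtop in [335. 442.]
0.004 face [334. 103.] rim [334. 208.] slotfloor [334. 371.] dogbase [334. 171.] dogtop [334. 301.] dogtop in [335. 442.]
0 face [334. 140.] rim [334. 195.] slotfloor [334. 356.] dogbase [334. 209.] dogtop [334. 342.] dogtop in [335. 483.]
0.004 face [334. 140.] rim [334. 247.] slotfloor [334. 414.] dogbase [334. 209.] dogtop [334. 342.] dogtop in [335. 483.]
```

View pics/zz17.png

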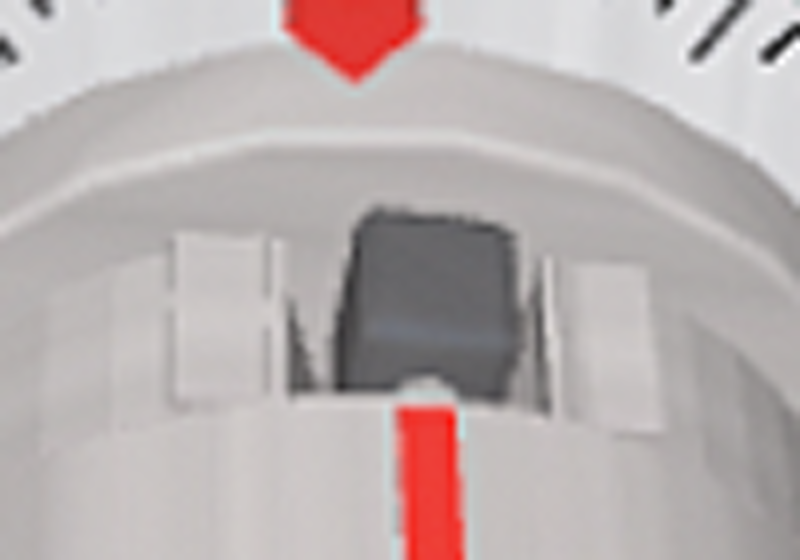

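>>> jog_arm(
  increments=[
    [0,-0.02,0,0.9,62],
    [0,-0.04,0,1.8,62],
    [0,-0.04,0,1.8,45],
    [0,-0.04,0,1.8,45],
    [0,-0.04,0,1.8,45],
    [0,-0.04,0,1.8,45],
    [0,-0.04,0,0.9,45],
    [0,-0.04,0,0,45],
  ],
)

```text
clock: 21.75
position: [0.5408, -0.2332, 0.1683]
ee_rot: [[-0.483, -0.001, 0.876], [-0.876, -0.005, -0.483], [0.005, -1.0, 0.001]]
contact_force: [12.2, 0.9, -7.9]
width: 0.0545
```

```bash
python3 -c "
from h import *
st()";bash lk.sh 18;python3 z.py 18;python3 ang.py 18
```

```text
t 21.75 P XS 4.8 EY -3.2 A 66.7 | F XS 7.3 EY 6.7 A -7.5 (incl 6N wt) al -118.9 w 54.5 tq [ 0.35 -2.23 -0.15]
t 21.85 pos [ 0.5414 -0.2328  0.168 ] al -118.86 f [-1.3 -4.7  2.3] tq [-1.06  0.1  -0.23] w 54.4  INC [-3.46 -0.82 -3.43] yaw -35.57
red [308, 130, 17, 31, 311] [(np.float64(316.2), np.int64(130), (np.float64(-1.0), np.float64(-30.9))), (np.float64(316.3), np.int64(160), (np.float64(-1.5), np.float64(-7.5)))] tip as ptr: [36.4 -0.9]
red [315, 201, 8, 30, 201] [(np.float64(317.5), np.int64(201), (np.float64(-2.8), np.float64(18.3))), (np.float64(319.0), np.int64(230), (np.float64(-4.0), np.float64(33.5)))] tip as ptr: [-12.1  -1.7]
black 230 []
black 250 [(383, 397, None)]
black 270 [(316, 327, (np.float64(-6.1), np.float64(50.3))), (385, 397, None)]
black 290 [(318, 329, (np.float64(-7.5), np.float64(58.6))), (385, 397, None)]
black 310 [(319, 323, (np.float64(-5.7), np.float64(66.5))), (328, 331, (np.float64(-11.7), np.float64(66.3))), (388, 397, None)]
black 330 [(391, 397, None)]
black 350 [(393, 397, None)]
black 370 []
```

View pics/z18.png

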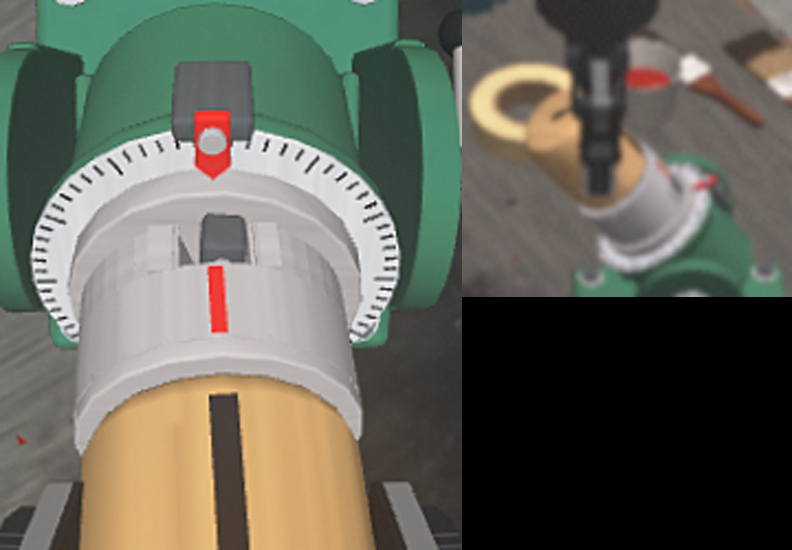

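>>> jog_arm(
  increments=[
    [0,0,0,0,62],
    [0,0,0,0,62],
    [0,-0.05,0,0,62],
    [0,-0.05,0,0,45],
    [0,-0.05,0,0,45],
    [0,-0.05,0,0,45],
    [0,-0.05,0,0,45],
    [0,-0.05,0,0,45],
  ],
)

```text
clock: 22.65
position: [0.542, -0.2306, 0.1695]
ee_rot: [[-0.483, 0.0, 0.875], [-0.875, 0.0, -0.483], [-0.0, -1.0, 0.0]]
contact_force: [2.0, 0.6, -0.3]
width: 0.0542
```

```bash
python3 -c "
from h import *
st()"
```

```text
t 22.65 P XS 5.2 EY -0.3 A 67.7 | F XS 4.5 EY 1.5 A 3.9 (incl 6N wt) al -118.9 w 54.2 tq [ 0.1  -0.3  -0.01]
```

>>> jog_arm(
  increments=[
    [0.02,0.01,0.07,0,45],
    [-0.02,0.09,0,0,45],
    [0.02,0.05,0.1,0,45],
    [-0.02,0.13,0.03,0,45],
    [0.02,0.09,0.13,0,45],
    [-0.02,0.14,0.06,0,45],
    [0,0.13,0.09,0,45],
    [0,0.13,0.09,0,45],
  ],
)

```text
clock: 23.45
position: [0.5432, -0.2311, 0.1696]
ee_rot: [[-0.483, -0.001, 0.876], [-0.876, 0.001, -0.483], [-0.0, -1.0, -0.002]]
contact_force: [-14.5, 10.1, 21.8]
width: 0.0541
```

```bash
python3 -c "
from h import *
st()";bash lk.sh 19;python3 ang.py 19;python3 - <<'E'
import cv2
cv2.imwrite("pics/zz19.png",cv2.resize(cv2.imread("pics/wrist19.png")[145:245,265:385],(720,600),interpolation=cv2.INTER_CUBIC))
E
```

```text
t 23.45 P XS 6.3 EY -0.2 A 67.1 | F XS 1.5 EY 1.9 A 32.9 (incl 6N wt) al -118.9 w 54.1 tq [ 1.55  2.95 -0.2 ]
t 23.55 pos [ 0.5432 -0.2311  0.1696] al -118.89 f [-15.6  10.5  22.5] tq [ 1.5   2.83 -0.18] w 53.9  INC [-3.41 -0.75 -3.46] yaw -35.58
red [316, 132, 16, 31, 300] [(np.float64(323.3), np.int64(132), (np.float64(-1.6), np.float64(-30.6))), (np.float64(323.5), np.int64(162), (np.float64(-1.7), np.float64(-7.3)))] tip as ptr: [36.3 -0.9]
red [323, 199, 7, 30, 201] [(np.float64(325.5), np.int64(199), (np.float64(-3.2), np.float64(16.2))), (np.float64(326.2), np.int64(228), (np.float64(-3.6), np.float64(31.7)))] tip as ptr: [-9.6 -2.2]
black 250 [(387, 397, None)]
black 270 [(321, 332, (np.float64(-3.9), np.float64(49.8))), (389, 397, None)]
black 290 [(321, 328, (np.float64(-2.3), np.float64(58.2))), (387, 397, None)]
black 310 [(321, 333, (np.float64(-4.1), np.float64(66.1))), (389, 396, None)]
black 330 [(391, 397, None)]
black 350 [(392, 397, None)]
black 370 [(325, 330, (np.float64(-4.1), np.float64(87.6))), (394, 397, None)]
```

View pics/zz19.png

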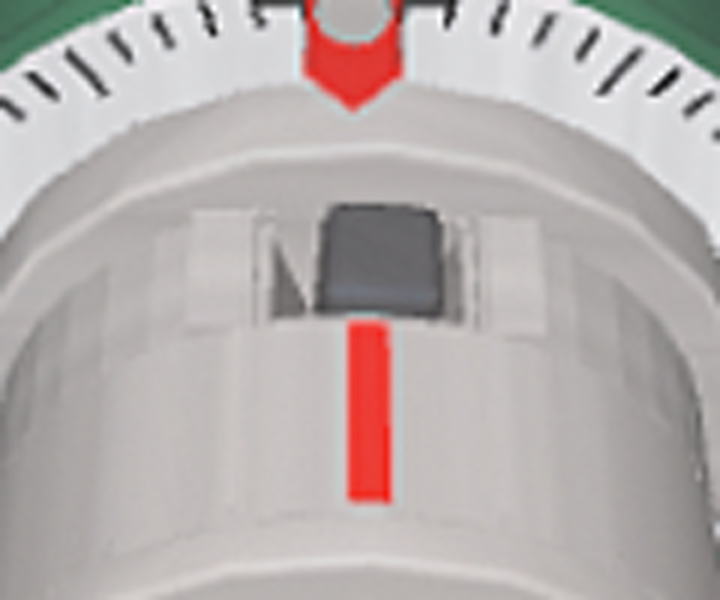

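>>> jog_arm(
  increments=[
    [0,-0.06,-0.04,0,45],
    [0,-0.06,-0.04,-0.3,45],
    [0,-0.06,-0.04,-0.6,45],
    [0,-0.06,-0.04,-0.6,45],
    [0,-0.06,-0.04,-0.6,45],
    [0,-0.06,-0.04,-0.6,64],
    [0,-0.06,-0.04,-0.6,64],
    [0,-0.06,-0.04,-0.6,64],
  ],
)

```text
clock: 24.35
position: [0.5435, -0.2318, 0.1662]
ee_rot: [[-0.437, -0.001, 0.899], [-0.899, 0.0, -0.437], [0.0, -1.0, -0.001]]
contact_force: [0.4, 0.7, -0.7]
width: 0.0643
```

```bash
python3 -c "
from h import *
st()";bash lk.sh 20;python3 ang.py 20;python3 - <<'E'
import cv2
cv2.imwrite("pics/zz20.png",cv2.resize(cv2.imread("pics/wrist20.png")[145:245,265:385],(720,600),interpolation=cv2.INTER_CUBIC))
E
```

```text
t 24.35 P XS 4.9 EY -0.6 A 63.9 | F XS 3.1 EY 0.8 A 4.3 (incl 6N wt) al -115.9 w 64.3 tq [-0.01 -0.02 -0.  ]
t 24.45 pos [ 0.5435 -0.2317  0.1661] al -115.91 f [ 0.3 -0.1 -0.4] tq [0.   0.   0.01] w 64.1  INC [-3.59 -0.84 -3.29] yaw -34.98
red [323, 134, 18, 32, 322] [(np.float64(331.2), np.int64(134), (np.float64(-2.5), np.float64(-30.4))), (np.float64(330.3), np.int64(165), (np.float64(-2.3), np.float64(-6.9)))] tip as ptr: [36.1 -1. ]
red [325, 203, 8, 31, 198] [(np.float64(328.7), np.int64(203), (np.float64(-1.7), np.float64(16.6))), (np.float64(328.1), np.int64(233), (np.float64(-1.9), np.float64(32.1)))] tip as ptr: [-11.1  -2.4]
black 250 [(389, 397, None)]
black 270 [(321, 332, (np.float64(-1.7), np.float64(47.6))), (391, 397, None)]
black 290 [(321, 332, (np.float64(-2.1), np.float64(55.8))), (387, 397, None)]
black 310 [(320, 325, (np.float64(0.3), np.float64(63.7))), (327, 332, (np.float64(-4.6), np.float64(63.6))), (388, 397, None)]
black 330 [(325, 331, (np.float64(-3.8), np.float64(71.0))), (390, 397, None)]
black 350 [(318, 323, (np.float64(0.8), np.float64(78.2))), (328, 331, (np.float64(-5.2), np.float64(78.1))), (391, 397, None)]
black 370 [(392, 397, None)]
```

View pics/zz20.png

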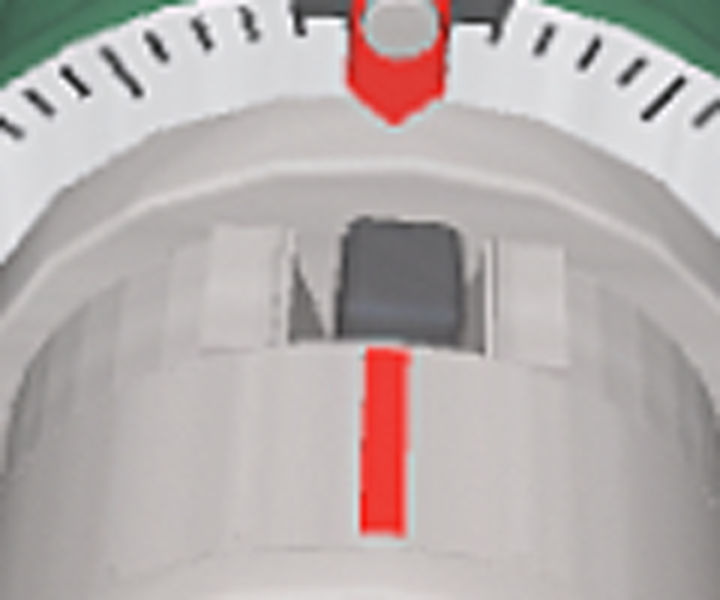

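>>> jog_arm(
  increments=[
    [0,-0.04,0,0.6,64],
    [0,-0.08,-0.03,0.6,64],
    [0,-0.08,-0.03,0.6,64],
    [0,-0.08,-0.03,0.6,45],
    [0,-0.08,-0.03,0.6,45],
    [0,-0.08,-0.03,0.6,45],
    [0,-0.08,-0.03,0.6,45],
    [0,-0.08,-0.03,0.6,45],
  ],
)

```text
clock: 25.25
position: [0.5426, -0.2311, 0.1704]
ee_rot: [[-0.483, 0.001, 0.875], [-0.875, -0.0, -0.483], [-0.0, -1.0, 0.001]]
contact_force: [0.1, 2.4, 4.3]
width: 0.054
```

```bash
python3 -c "
from h import *
st()"
```

```text
t 25.25 P XS 6.4 EY -0.5 A 68.0 | F XS 5.1 EY 2.1 A 9.0 (incl 6N wt) al -118.9 w 54.0 tq [ 0.25  0.1  -0.11]
```

>>> jog_arm(
  increments=[
    [0,0.01,0.06,0,45],
    [0,0.09,0,0,45],
    [0,0.05,0.1,0,45],
    [0,0.13,0.03,0,45],
    [0,0.12,0.085,0,45],
    [0,0.12,0.085,0,45],
    [0,0.12,0.085,0,45],
    [0,0.08,0.055,0,45],
  ],
)

```text
clock: 26.05
position: [0.5431, -0.2312, 0.1704]
ee_rot: [[-0.483, -0.001, 0.876], [-0.876, 0.001, -0.483], [-0.0, -1.0, -0.001]]
contact_force: [-7.6, 5.0, 12.2]
width: 0.0542
```

```bash
python3 -c "
from h import *
st()";bash lk.sh 21;python3 ang.py 21|grep red;python3 - <<'E'
import cv2
cv2.imwrite("pics/zz21.png",cv2.resize(cv2.imread("pics/wrist21.png")[145:245,265:385],(720,600),interpolation=cv2.INTER_CUBIC))
E
```

```text
t 26.05 P XS 6.7 EY -0.3 A 67.8 | F XS 3.0 EY 0.7 A 20.1 (incl 6N wt) al -118.9 w 54.2 tq [ 0.75  1.5  -0.18]
t 26.15 pos [ 0.5431 -0.2312  0.1703] al -118.89 f [-11.7   8.4  17.8] tq [ 1.08  2.22 -0.2 ] w 54.5  INC [-3.41 -0.74 -3.46] yaw -35.58
red [315, 132, 17, 31, 300] [(np.float64(323.0), np.int64(132), (np.float64(-1.5), np.float64(-30.5))), (np.float64(323.2), np.int64(162), (np.float64(-1.6), np.float64(-7.1)))] tip as ptr: [36.1 -0.8]
red [321, 199, 7, 29, 200] [(np.float64(323.5), np.int64(199), (np.float64(-1.8), np.float64(16.5))), (np.float64(324.0), np.int64(227), (np.float64(-2.1), np.float64(31.6)))] tip as ptr: [-9.2 -1.2]
```

View pics/zz21.png

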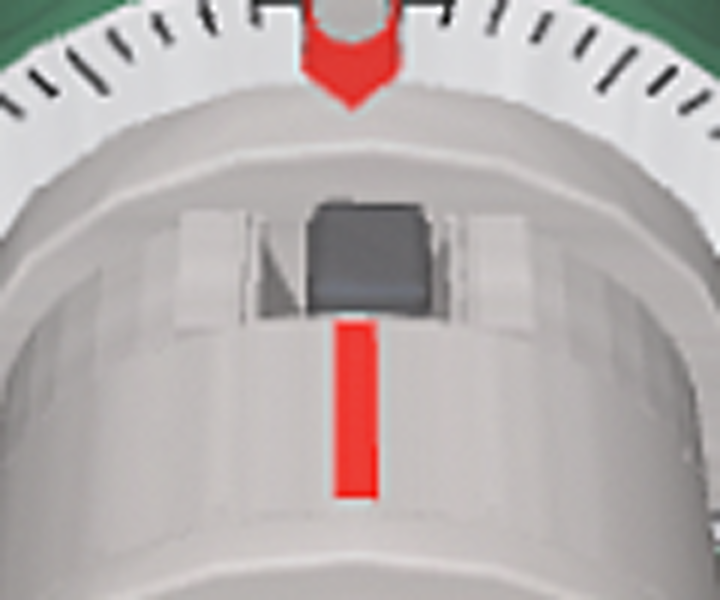

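>>> jog_arm(
  increments=[
    [0,-0.04,-0.03,0,45],
    [0,-0.04,-0.03,0,58],
    [0,-0.04,-0.03,0,64],
    [0,-0.04,-0.03,0,78],
    [0,-0.04,-0.03,0,80],
    [0,-0.3,-0.03,0,80],
    [0,-0.8,-0.03,0,80],
    [0,-1.5,-0.03,0,80],
  ],
)

```text
clock: 26.95
position: [0.5429, -0.2314, 0.2262]
ee_rot: [[-0.484, -0.003, 0.875], [-0.875, 0.001, -0.484], [0.0, -1.0, -0.003]]
contact_force: [0.9, -0.0, -0.1]
width: 0.0799
```

>>> jog_arm(
  increments=[
    [0,-1,0,0,80],
    [0,-2,0,0,80],
    [0,-2.5,-0.5,0,80],
    [0,-2.5,-1,0,80],
    [0,-2.5,-1.5,0,80],
    [0,-2.5,-2,0,80],
    [0,-2.5,-2.5,0,80],
    [0,-2.5,-2.5,0,80],
  ],
)

```text
clock: 27.75
position: [0.4547, -0.1826, 0.3288]
ee_rot: [[-0.483, 0.003, 0.875], [-0.875, -0.001, -0.483], [-0.0, -1.0, 0.003]]
contact_force: [0.3, -0.1, 1.4]
width: 0.0801
```

```bash
python3 -c "
from h import *
st()"; python3 look.py 22 wrist scene top
python3 - <<'E'
import cv2
a=cv2.imread("pics/scene22.png")[165:285,265:385];b=cv2.imread("pics/top22.png")[170:270,285:385]
cv2.imwrite("pics/f22.png",cv2.hconcat([cv2.resize(a,(400,400),interpolation=cv2.INTER_CUBIC),cv2.resize(b,(400,400),interpolation=cv2.INTER_CUBIC)]))
E
```

```text
t 27.75 P XS 15.0 EY -0.2 A 255.4 | F XS 4.4 EY 0.1 A 5.9 (incl 6N wt) al -118.9 w 80.1 tq [-0.02 -0.01 -0.03]
t 27.9 pos [ 0.4562 -0.1835  0.3271] al -118.92 f [ 0.3 -0.1 -1.3] tq [0.   0.03 0.01] w 80.0  INC [-3.42  3.18 -0.98] yaw -35.58
```

View pics/f22.png

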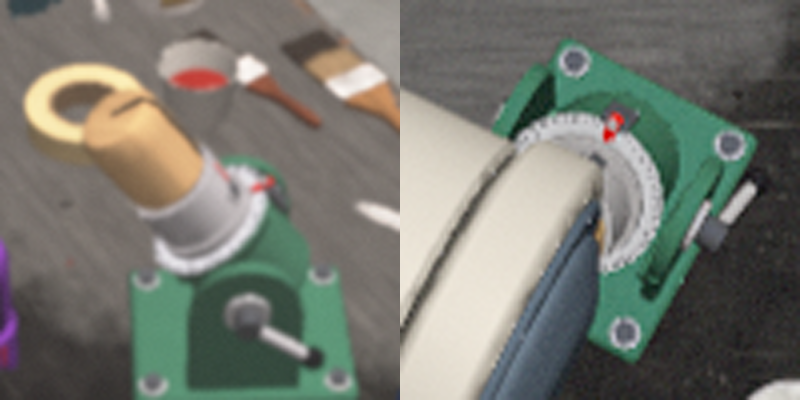

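View pics/wrist22.png

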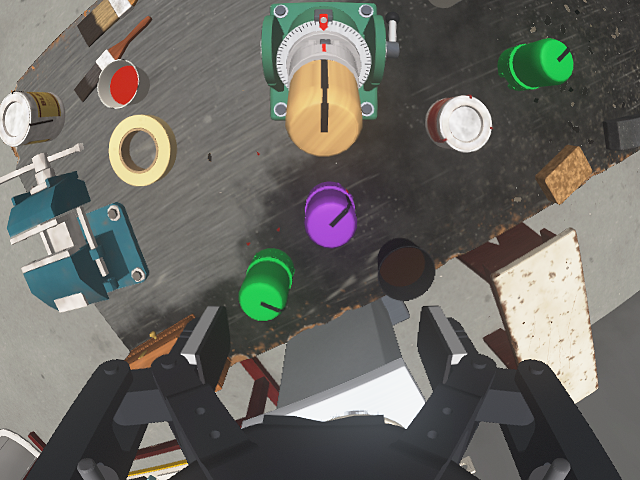

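Run:
```python
import cv2
from h import *
a=cv2.imread("pics/scene22.png")[180:260,285:355];b=cv2.imread("pics/wrist22.png")[0:165,250:400]
b=cv2.resize(b,(545,600),interpolation=cv2.INTER_CUBIC)
a=cv2.resize(a,(255,291),interpolation=cv2.INTER_CUBIC); a=cv2.copyMakeBorder(a,0,309,0,0,0)
cv2.imwrite("pics/f22b.png",cv2.hconcat([b,a]))
a=cv2.imread("pics/scene22.png")[180:260,285:375]
S=SEAT+.003*A
a=cv2.resize(a,(720,640),interpolation=cv2.INTER_CUBIC)[:600]
cv2.imwrite("pics/f22c.png",a)
np.set_printoptions(precision=0,suppress=True)
for g in (0,.003): print(g,"topc",(wproj("22",S+(g+.1)*A)-[250,0])*3.636,"line bot",(wproj("22",S+(g+.036)*A+.028*XS)-[250,0])*3.636,"ptr",(wproj("22",S+.035*XS)-[250,0])*3.636,"scene top",(proj("scene",S+(g+.1)*A)-[285,180])*8,"seat+30EY-",(proj("scene",S+g*A-.03*EY)-[285,180])*8,(proj("scene",S+(g+.1)*A-.028*XS)-[285,180])*8)
```

```text
0 topc [262. 475.] line bot [262. 201.] ptr [262. 114.] scene top [112. 138.] seat+30EY- [334. 445.] [ 24. 188.]
0.003 topc [262. 485.] line bot [262. 207.] ptr [262. 114.] scene top [105. 131.] seat+30EY- [327. 438.] [ 17. 181.]
```

View pics/f22b.png

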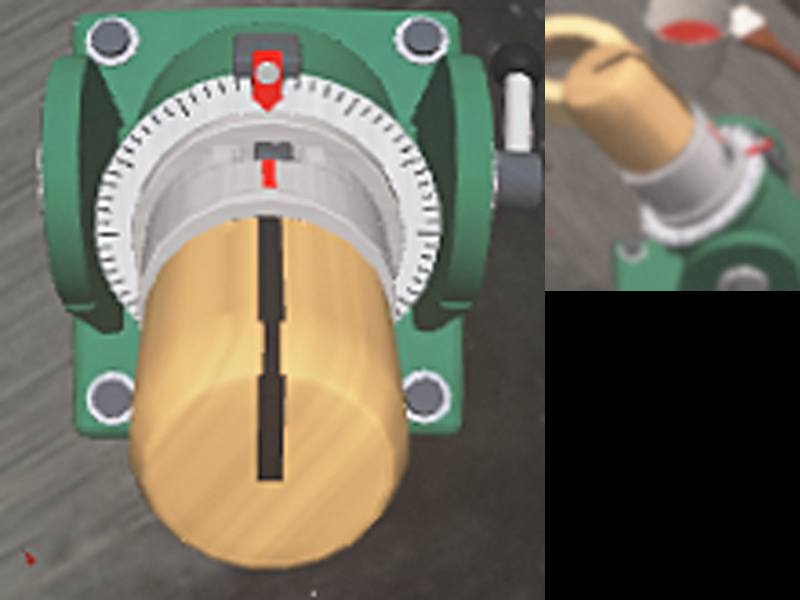

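View pics/f22c.png

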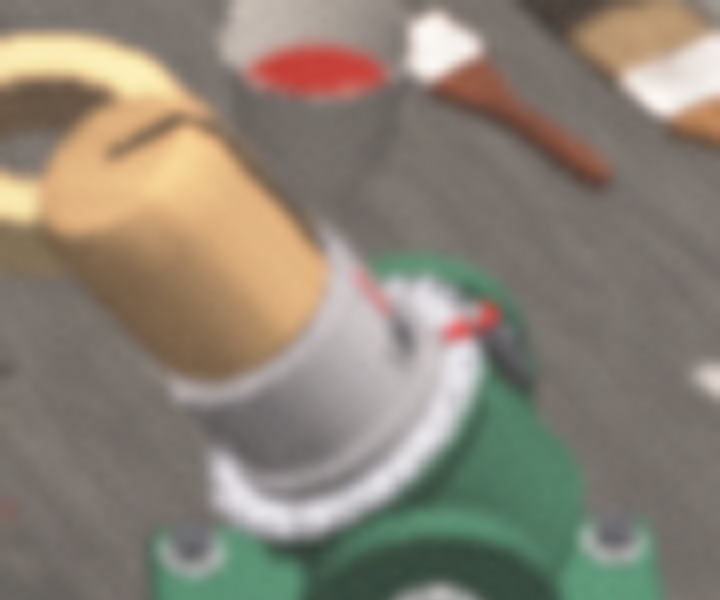

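```bash
python3 -c "
from bench import r
print(r.finish_job())"
```

```text
the job is handed in; nothing more can be done
None
```

The caddy blank is on the indexing head with its cup home over both drive dogs and its black line facing the red pointer. I let it go and handed the job in at about 28 s.

**How it went:** The tool can only point straight down. I gripped the blank upright and hooked its bore over the nose. I then moved the gripper along so the blank tipped about 35° between the pads. I lined the slot up with the dogs and worked the cup down with light pushes and small wiggles. The blank and spindle were then turned about 50° in short grip–turn–release strokes.

**Final checks after letting go:**
- **Seating:** On the last push the cup did not move any further. The dog filled the slot to its base, and in the last pictures the cup sits flush on the spindle face.
- **Line:** The black line sat within about 1° of the pointer.
- **Contact:** The gripper was well clear and read about 0 N.
- **Red tin, bottle and white cup:** I steered clear of them. The tin and white cup are in place in the last wrist picture. I did not check the bottle, or measure any of their positions again.

**What went wrong or disagreed:**
- My first estimate of the spindle face was about 3 mm too low along the axis, so I judged seating from the dog and slot in the pictures.
- One push against the seated cup reached about 45–50 N before I backed off. That was more than I wanted, and I kept later pushes to about 30 N.
- I entered one turn command wrongly and yawed 20° too far. That cocked the blank on the nose, and it was about 3 mm off its seat during parts of the turning. I straightened it and pushed it fully home again before the last 2° of turning, and pushed once more after that.

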